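Weigh the cheese pail on the hand scale and put it out on the serving board

ROBOT

A 6-joint arm with a two-finger parallel gripper is mounted at the origin on a cart in front of the work surface, level with it; the furniture and walls round the work are solid. World frame = base frame: x ahead of the robot, y to its left, z up, the work surface at z = 0. Lengths are in m, angles in rad, forces in N, time in s.
With the tool pointing down it reaches from about 0.25 to 0.85 m from the base axis. Payload 12.5 kg.
Tool frame: the origin (TCP) lies at the very end of the fingers, on their centre line; the grasp point (between the pads) lies ctrl.grasp_offset behind it (ctrl.grasp_offset is the distance from the TCP to the grasp point, in m); z points along the fingers, y is the line along which they close (so a half turn about z gives the same grasp; the last joint's range is limited). The gripper opens to 93 mm and grips with 3 to 60 N. Pads are 15 mm wide; open, the fingers measure 128 mm over their backs; the gripper's body (75 mm by 188 mm) begins 65 mm behind the grasp point.
Start: joints at [-1.332, 0.351, 1.652, -0, 1.139, -0.085], TCP at [0.175, -0.521, 0.195] pointing down, gripper open.
Joint ranges: [-2.75, 2.75], [-0.79, 2.1], [0.01, 2.65], [-1.57, 4.71], [0.07, 3.14], [-2.87, 2.87]. Speed limits (rad/s): [2.22, 2.22, 2.79, 3.14, 3.14, 3.14].

INTERFACE

Orientations are given as a rotation vector (axis times angle).
In Python, from cell import telemetry, optics, workorder, nets, ctrl gives the robot as it stands.
- The arm moves only by the shell command python3 -m crank 'ROWS'. ROWS is a JSON object of lists of equal length, an entry for each row: "jaw": the closure, from -1 (fully open) to 1 (shut); "travel": the shift along the tool's x, y, z in units of 40 mm (1.0 is 40 mm), a list of three; "twist": the turn about the tool's z in units of 6 degrees (1.0 is 6 degrees). In form: {"jaw": [jaw, ...], "travel": [[x, y, z], ...], "twist": [twist, ...]}. A call has 1 to 12 rows; each row is the pose to reach, as a shift and turn from the pose commanded when the call began, along the tool's axes at that moment; what a row does not reach only later rows make up. A row lasts 1/12 s, in which the tool goes at most 41.7 mm and 7.16 degrees, less where a joint would pass 70% of its speed; a pose out of reach is approached as far as the arm can. A call with a gripper value outside its range is refused whole. The fingers move at their own pace and stop on an object; the grip force is fixed at half the most. Time passes only in rows, so rows that repeat a pose let the fingers close. It gives the time, the measured TCP pose, the force, the opening and the grip force at its end, in the units of the state.
- telemetry.get_state(): the state, without advancing time (a new reading comes with each control period).
- optics.capture(name): name is "side" or "top" or "wrist"; returns the picture (384x512x3 uint8, red, green, blue); there is no depth.
- optics.camera_info(name): a dict with "vertical_fov" (degrees; the focal length in pixels is half the picture's height over the tangent of half this angle, whatever the lens; pixels are square), "cx", "cy" (the principal point, pixels), "R" (3x3) and "t" (3): a world point X has camera coordinates R X + t. Camera axes: x right, y down, z forward; pixel columns grow to the right and rows downward; lengths in m; the calibration is good to about 2 mm. The wrist camera is an equidistant fisheye: a pixel r from the principal point sees the ray r / f radians off the axis. A picture is of the moment at which its call begins: read the wrist's pose just before it. camera_info takes no time and is no camera call; for the wrist camera it gives the pose at the moment of the call.
- workorder.hand_in(): hands the job in; it is judged then, once.
Trained networks look in the newest picture that a camera, given by its name, has taken for a name from the list of things; names that differ only in an ending like _2 or _b are one class to them, and where a whole thing is asked for, a point or a joint stands for the part that bears it (a point fixed in the world has none). Each returns a list of dicts, best first, with "conf" (0 to 1); they miss things now and then, are a little off and sometimes report something else, mostly with a low value. They report only what shows in the picture. A call takes as long as a camera call. They do not tell look-alikes from the thing itself.
- nets.outline_of(camera, label): "pixels" (384x512 bool, what is visible of it) and "position" ([row, column] in pixels, amid what is visible of it).
- nets.spot_point(camera, label): "position" ([row, column] in pixels: a listed point, or the origin of a listed thing).
The state is a dict: "clock": time; "q": joint angles; "qd": joint speeds; "tau": joint torques, N m; "tool_pos": TCP position; "tool_rot": TCP orientation; "force": force on the tool from outside, world axes, zero at the start; "wrist_torque": the same for the moment, N m; "width": finger opening in m; "grasp_force": force on a finger pad.
Only numpy, scipy, OpenCV 4.12 (cv2) and the standard library are available. Lean on these libraries where they do the work, as an engineer would, in place of code of your own. Each camera call takes 0.05 s, during which the arm holds its last target. There are 200 camera calls.

TASK

Take the hand scale from its slanted rest, hook it under the bail of the pail that holds the round cheese and, with the scale plumb, lift until the pail hangs a couple of centimetres clear of the table; hold it still there for two seconds so that the pointer settles. Then carry the pail on the scale, without tipping it, to the nearer serving board, set it down gently and upright in the empty part of the board, unhook it, and lay the scale back in its rest as it was. Lift and move the pail only with the scale, keep the cheese in it, and leave the other pail, the cheeses on the board and the table things where they are.

Things in the scene. Friction and masses are not known exactly. Their poses are not given: they have to be found in the camera images.
- scale: Hand spring scale, loose, 0.19 kg, lying in the slanted rest at the start. Aluminium case 22 (x) by 26 (y) by 60 mm (z), graduated slot on both faces; on it a black ribbed rubber grip 27 (x) by 24 (y) by 45 mm tall. Origin: centre of the case's underside; z runs up the scale: case 0 to 60 mm, grip 60 to 105 mm. A 5 mm wire hook hangs out below, open towards +x.
- scale_grip (a point): point on the scale's axis 85 mm above its origin, in the rubber grip: the place to hold it, pinched across its 24 mm width (along the scale's y). Same axes as the scale.
- hook_seat (a point): bottom of the hook, where the top of the bail (its bail_top point) comes to rest: on the scale's axis, 45 mm below the scale's origin when unloaded, going down with the hook. Same axes as the scale. The shank leaves the case on the axis, bows to x = -14 mm and rounds a V-shaped bowl whose lowest surface is 11.5 mm below this point.
- hook_tip (a point): top end of the hook's tip, 14 mm to the +x side of the axis and 31 mm below the scale's origin when unloaded. A bail enters from the +x side through the 31 mm high gap between this tip and the case, up to the shank, and drops into the bowl as the scale is raised.
- scale_hook (a joint): how far the sprung hook is drawn out of the case, m: 0 in the rest, about 0.001 hanging empty, 0.04 at the stop; spring 250 N/m (about 4 mm per 100 g), so the pail with its cheese draws it about 15 to 25 mm.
- rest: fixed slanted wooden rest for the scale, on the table. Base 105 by 66 by 12 mm (x from -50 to +55 mm, y -33 to +33 mm), two upright props 96 mm high at x = -30 mm. Origin on the table; the seated scale leans to its -x side, that is towards the middle of the table.
- cradle: slanted trough of the rest, fixed; the seated scale has its origin and axes here. Origin 72 mm above the rest's; z up the slope, 35 degrees from vertical towards the rest's -x; x square out of the trough. 5 mm side walls at y = +-16.6 to 21.6 mm, x -16 to 4, z -75 to 44 mm; back board face at x = -11 mm. The scale goes in and out along x (40 mm clears it).
- cradle_ledge (a point): cradle origin again: middle of the forked ledge (top at cradle z = 0) on which the case's underside stands; the fork's slot, 15 mm wide and open towards cradle +x, lets the hook's shank through.
- cheese_pail: steel serving pail, loose, holding the round cheese, 0.37 to 0.60 kg with it: 88 mm across the foot, 110 mm across the rim, 66 mm high; ears with pins on both sides to y = +-61 mm. Origin: centre of its underside, z up. Its wire bail hinges on the ears about the pail's y axis, 56 mm above the underside.
- cheese_pail_bail (a joint): lean of the cheese pail's bail, rad: 0 upright, positive leaning to the pail's +x; stays where it is left by friction, swings over freely when pulled.
- cheese_pail_bail_top (a point): centre of the 5 mm wire at the top of the cheese pail's bail, in a small upward kink (6 mm high, 12 mm wide) that keeps a hook centred; 60 mm from the hinge; y along the wire there, z along the bail away from the pail.
- round_cheese: small waxed round cheese, 68 mm across, 40 mm high, loose in the cheese pail on its 4 mm floor. Origin: centre of its underside.
- board: beech serving board, the nearer of two, fixed, 235 mm (x) by 385 mm (y) by 22 mm thick, on 8 mm feet: its top is 30 mm above the table. Origin: centre of its underside, z up. Laid across the table, its long side (y) running to the left, x away from the robot. Three cheeses lie towards its ends; the rest of it is empty.
- brie_big: cut brie piece on the board, 66 by 50 by 38 mm, loose; origin centre of underside. Leave it.
- brie_small: cut brie piece on the board, 60 by 47 by 37 mm, loose; origin centre of underside. Leave it.
- wedge: yellow cheese wedge on the board, 59 by 85 by 31 mm, loose; origin centre of underside. Leave it.
- muffin_pail: second pail of the same make, holding three small muffins, loose; origin centre of underside. Leave it.
- muffin_pail_bail (a joint): lean of the muffin pail's bail, rad, as for the cheese pail.
- sugar_jar: white porcelain jar with lid, 93 mm across, 110 mm high, loose; origin centre of underside. Leave it.
- pepper_mill: wooden pepper mill, 53 mm across, 155 mm high, loose; origin centre of underside. Leave it.
- tealight: glass tea-light holder, 60 mm across, 64 mm high, loose; origin centre of underside. Leave it.
Mind the look-alikes: they are no part of the job. Leave any green look-alike of the round_cheese alone.

How it is judged:
By the outcome, as a careful person would: the job done as asked, in the order asked, and still so for the second after the job is handed in, with the robot touching nothing.
It also fails if it takes over 72 s, if anything falls off the work surface, if the arm or the gripper's body presses on something with over 40 N, if the wrist force passes 120 N, or if a joint passes its speed limit or range.

## Working session

There is one attempt and no reset: what is moved stays moved. The work goes in short steps, Python scripts to look and compute and a shell command to move; the robot and the scene stay as the last step left them, time stands still between calls to the robot, and variables do not carry over. Pictures are saved under pics/ and viewed, at most 10 in all, crops included, and the job is handed in when it is done.

```bash
mkdir -p pics; ls
cat > h.py <<'E'
import numpy as np, cv2
from cell import telemetry, optics, workorder, nets, ctrl
from scipy.spatial.transform import Rotation as Ro
def ray(info,cam,pos):
    r,c=pos; f=192/np.tan(np.radians(info["vertical_fov"]/2))
    u=np.array([c-info["cx"],r-info["cy"]])/f
    if cam=="wrist":
        th=np.linalg.norm(u); d=np.array([*(u/max(th,1e-9)*np.sin(th)),np.cos(th)])
    else: d=np.array([*u,1.])
    R=np.array(info["R"]);t=np.array(info["t"])
    d=R.T@d; return -R.T@t, d/np.linalg.norm(d)
def proj(info,cam,X):
    f=192/np.tan(np.radians(info["vertical_fov"]/2))
    p=np.array(info["R"])@np.array(X)+np.array(info["t"])
    if cam=="wrist":
        rho=np.hypot(p[0],p[1]); th=np.arctan2(rho,p[2]); u=p[:2]/max(rho,1e-9)*th
    else: u=p[:2]/p[2]
    return np.array([info["cy"]+f*u[1],info["cx"]+f*u[0]])
def tri(rays):
    A=np.zeros((3,3));b=np.zeros(3)
    for o,d in rays:
        M=np.eye(3)-np.outer(d,d);A+=M;b+=M@o
    X=np.linalg.solve(A,b)
    return X,[float(np.linalg.norm(np.cross(d,X-o))) for o,d in rays]
def plane(r,z): o,d=r; return o+d*(z-o[2])/d[2]
def save(cam,name,scale=1.5):
    im=optics.capture(cam); cv2.imwrite("pics/"+name,cv2.resize(im[:,:,::-1],None,fx=scale,fy=scale)); return im
E
python3 - <<'E'
from h import *
s=telemetry.get_state()
for k,v in s.items(): print(k,np.round(v,3))
print(ctrl.grasp_offset, Ro.from_rotvec(s["tool_rot"]).as_matrix().round(3))
ims=[]
for c in ("side","top","wrist"):
    i=optics.camera_info(c); print(c,i["vertical_fov"],i["cx"],i["cy"],np.round(-np.array(i["R"]).T@i["t"],3),np.round(np.array(i["R"])[2],2))
    ims.append(save(c,c+"0.png"))
E
```

```text
pics
clock 0.0
q [-1.332  0.351  1.652  0.     1.139 -0.085]
qd [-0.002 -0.     0.002 -0.     0.     0.001]
tau [-1.0000e-03 -4.9733e+01 -2.8526e+01  7.0000e-02  2.6000e-02 -0.0000e+00]
tool_pos [ 0.175 -0.521  0.195]
tool_rot [-3.099 -0.506  0.   ]
force [-0.519 -0.218 -0.322]
wrist_torque [ 0.025  0.024 -0.051]
grasp_force 0.0
width 0.093
0.0188 [[ 0.948  0.318 -0.   ]
 [ 0.318 -0.948  0.001]
 [ 0.    -0.001 -1.   ]]
side 53.231402450928 255.33647594940297 191.73233601718456 [0.358 0.893 0.737] [ 0.12 -0.82 -0.56]
top 51.57465321377398 252.07629296255308 192.58937164296836 [ 0.269 -0.075  1.408] [ 0.16  0.01 -0.99]
wrist 65.70646984690485 253.89581866322794 189.68558094097634 [ 0.244 -0.497  0.385] [-0.25 -0.08 -0.96]
```

View pics/top0.png

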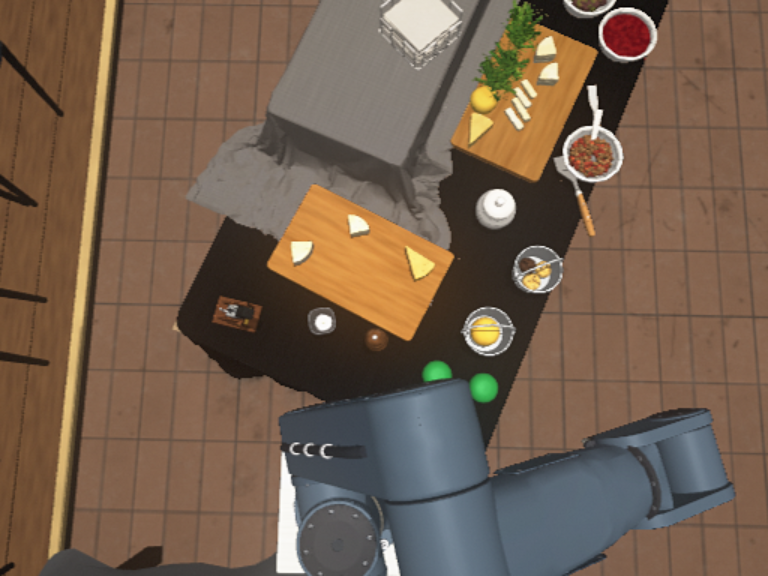

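View pics/side0.png

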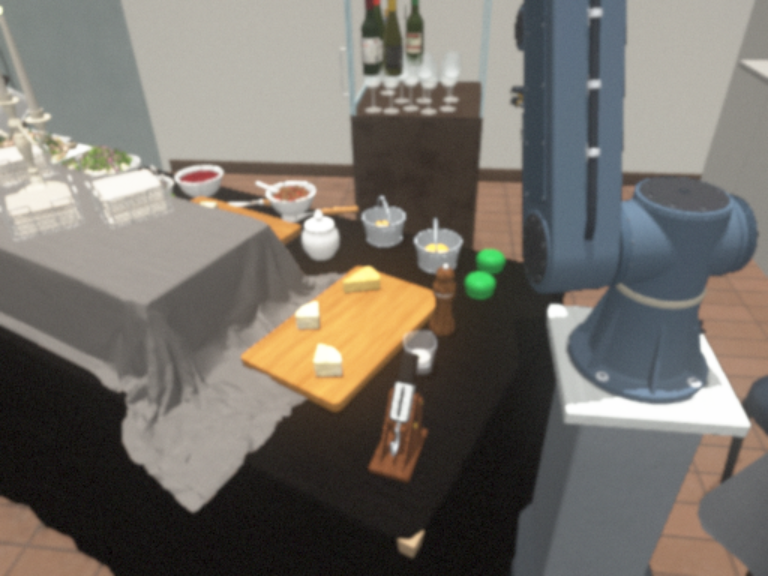

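Run:
```python
from h import *
for l in ["scale","scale_grip","hook_seat","hook_tip","rest","cradle","cheese_pail","cheese_pail_bail_top","round_cheese","board","brie_big","brie_small","wedge","muffin_pail","sugar_jar","pepper_mill","tealight"]:
    for c in ("top","side"):
        i=optics.camera_info(c)
        r=nets.spot_point(c,l)[:3]
        print(l,c,[(round(x["conf"],2),np.round(x["position"]).tolist(),plane(ray(i,c,x["position"]),0).round(3).tolist()) for x in r])
```

```text
scale top [(0.68, [207.0, 154.0], [0.435, 0.296, 0.0])]
scale side [(0.72, [282.0, 266.0], [0.431, 0.218, -0.0])]
scale_grip top [(0.69, [205.0, 160.0], [0.445, 0.274, 0.0]), (0.44, [165.0, 199.0], [0.591, 0.142, -0.0])]
scale_grip side [(0.69, [243.0, 275.0], [0.421, 0.068, 0.0])]
hook_seat top [(0.6, [226.0, 250.0], [0.376, -0.048, 0.0])]
hook_seat side [(0.62, [298.0, 264.0], [0.43, 0.271, -0.0]), (0.18, [220.0, 233.0], [0.558, -0.024, 0.0])]
hook_tip top [(0.6, [140.0, 327.0], [0.695, -0.326, 0.0])]
hook_tip side [(0.51, [294.0, 266.0], [0.428, 0.257, 0.0]), (0.19, [175.0, 292.0], [0.39, -0.307, 0.0])]
rest top [(0.74, [209.0, 160.0], [0.43, 0.274, 0.0])]
rest side [(0.67, [297.0, 269.0], [0.419, 0.265, 0.0]), (0.37, [148.0, 285.0], [0.428, -0.511, 0.0]), (0.21, [158.0, 256.0], [0.535, -0.421, 0.0])]
cradle top [(0.38, [208.0, 154.0], [0.434, 0.296, 0.0]), (0.25, [215.0, 327.0], [0.419, -0.323, 0.0])]
cradle side [(0.83, [279.0, 265.0], [0.434, 0.208, 0.0])]
cheese_pail top [(0.59, [223.0, 321.0], [0.391, -0.302, 0.0]), (0.42, [144.0, 333.0], [0.682, -0.347, 0.0])]
cheese_pail si
[... 1265 characters left out ...]
0.132, 0.0])]
wedge side [(0.77, [191.0, 240.0], [0.562, -0.188, 0.0])]
muffin_pail top [(0.72, [182.0, 352.0], [0.541, -0.413, 0.0])]
muffin_pail side [(0.74, [158.0, 257.0], [0.532, -0.42, 0.0])]
sugar_jar top [(0.9, [142.0, 330.0], [0.689, -0.336, 0.0])]
sugar_jar side [(0.6, [169.0, 215.0], [0.68, -0.325, 0.0]), (0.24, [216.0, 207.0], [0.644, -0.038, 0.0])]
pepper_mill top [(0.6, [226.0, 252.0], [0.376, -0.055, 0.0])]
pepper_mill side [(0.71, [223.0, 294.0], [0.369, -0.028, 0.0])]
tealight top [(0.82, [214.0, 218.0], [0.414, 0.067, 0.0]), (0.61, [143.0, 330.0], [0.685, -0.335, 0.0])]
tealight side [(0.92, [243.0, 280.0], [0.407, 0.067, 0.0]), (0.51, [191.0, 242.0], [0.557, -0.186, 0.0])]
```

Top view: scale rest at about (row 209, col 159) leaning towards −y. Cheese pail at (220, 325), with the muffin pail beyond it. The board is centred near (174, 240) and its front-middle part is empty. Two green look-alikes sit in front of the pail. The side view agrees. I'll go above the cheese pail for a closer look.

```bash
python3 -m crank '{"jaw":[-1,-1,-1,-1,-1,-1,-1,-1,-1,-1,-1],"travel":[[0,0,-1],[0.7,-0.3,-2],[1.4,-0.7,-3],[2.2,-1.1,-3.9],[3,-1.5,-3.9],[4,-2,-3.9],[5,-2.4,-3.9],[5.8,-2.7,-3.9],[6.5,-3,-3.9],[7,-3.2,-3.9],[7,-3.2,-3.9]],"twist":[0,0,0,0,0,0,0,0,0,0,0]}'
python3 - <<'E'
from h import *
i=optics.camera_info("wrist"); save("wrist","w1.png")
s=telemetry.get_state(); print(s["tool_pos"],s["force"])
for l in ["cheese_pail","cheese_pail_bail_top","muffin_pail"]:
    r=nets.spot_point("wrist",l)[:3]
    print(l,[(round(x["conf"],2),np.round(x["position"],1).tolist(),plane(ray(i,"wrist",x["position"]),0.11 if "bail" in l else 0).round(3).tolist()) for x in r])
it=optics.camera_info("top");optics.capture("top");isd=optics.camera_info("side");optics.capture("side")
print({c:[(round(x["conf"],2),np.round(x["position"],1).tolist()) for x in nets.spot_point(c,"cheese_pail_bail_top")] for c in("top","side")})
E
```

```text
clock: 2.77
tool_pos: [0.4023, -0.3082, 0.3514]
tool_rot: [-3.099, -0.512, -0.001]
force: [-0.0, -0.6, 0.5]
width: 0.0931
grasp_force: 0.0
[ 0.40086695 -0.30966724  0.35125549] [-0.26083895 -0.08749777 -0.29628543]
cheese_pail [(0.57, [151.8, 249.9], [0.397, -0.301, 0.0])]
cheese_pail_bail_top [(0.73, [157.7, 250.6], [0.404, -0.301, 0.11])]
muffin_pail [(0.74, [99.9, 333.1], [0.54, -0.413, 0.0])]
{'top': [(0.39, [172.6, 241.6])], 'side': [(0.56, [145.7, 286.6])]}
```

View pics/w1.png

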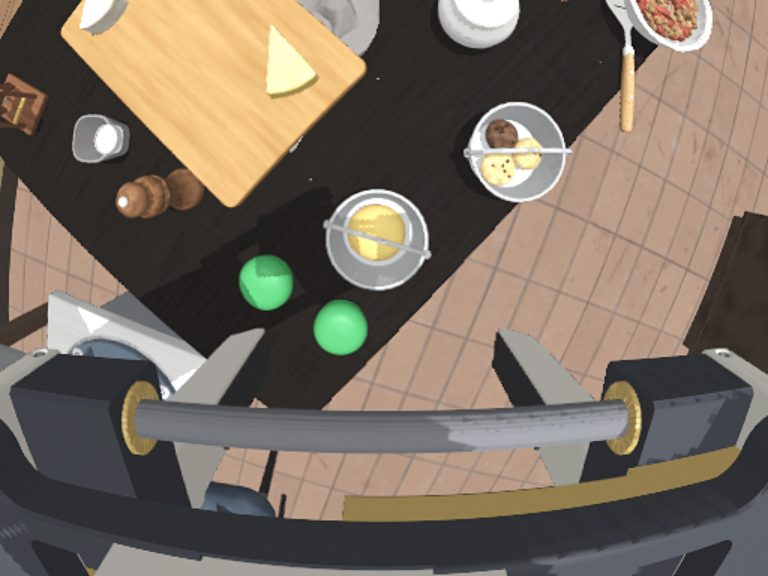

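Wrist view (1.5× pixels): the cheese pail's rim is centred at about (377,239). Its bail runs across from ear (326,224) to ear (430,255) and passes over the yellow cheese. The green balls are nearer the robot. Next I'll look at the rest.

Run:
```python
from h import *
i=optics.camera_info("wrist")
g=lambda c,r,z: plane(ray(i,"wrist",(r/1.5,c/1.5)),z).round(4)
print("ears",g(326,224,.056),g(430,255,.056),"rim c",g(377,239,.066),"top",g(378,241,.116), g(378,241,.1))
T=Ro.from_rotvec(telemetry.get_state()["tool_rot"]).as_matrix()
print(T.T@(np.array([.40,.25,.38])-telemetry.get_state()["tool_pos"])/.04)
```

```text
ears [ 0.3886 -0.2503  0.056 ] [ 0.392  -0.3705  0.056 ] rim c [ 0.3918 -0.3084  0.066 ] top [ 0.3983 -0.3077  0.116 ] [ 0.3957 -0.3085  0.1   ]
[  4.46883735 -13.31068601  -0.71647965]
```

```bash
python3 -m crank '{"jaw":[-1,-1,-1,-1,-1,-1,-1,-1,-1,-1,-1,-1],"travel":[[0.2,-0.6,-0.4],[0.5,-1.6,-0.7],[0.8,-2.6,-0.7],[1.1,-3.6,-0.7],[1.5,-4.6,-0.7],[1.9,-5.6,-0.7],[2.3,-6.6,-0.7],[2.7,-7.6,-0.7],[3.1,-8.6,-0.7],[3.5,-9.6,-0.7],[3.9,-10.6,-0.7],[4.2,-11.6,-0.7]],"twist":[0,0,0,0,0,0,0,0,0,0,0,0]}'
```

```text
clock: 4.17
tool_pos: [0.4114, 0.1722, 0.3795]
tool_rot: [3.101, 0.505, 0.001]
force: [1.8, -0.8, 1.3]
width: 0.093
grasp_force: 0.0
```

Run:
```python
from h import *
i=optics.camera_info("wrist"); save("wrist","w2.png")
s=telemetry.get_state(); print(s["tool_pos"])
it=optics.camera_info("top");optics.capture("top");isd=optics.camera_info("side");optics.capture("side")
P={"wrist":i,"top":it,"side":isd}
for l in ["scale","scale_grip","hook_seat","hook_tip","rest","cradle","cradle_ledge","cheese_pail_bail_top"]:
    rs=[];
    for c in P:
        r=nets.spot_point(c,l)[:1]
        if r and r[0]["conf"]>.3:
            rs.append((c,r[0]["conf"],r[0]["position"]))
    print(l,[(c,round(a,2),np.round(p).tolist()) for c,a,p in rs])
    if len(rs)>1:
        X,e=tri([ray(P[c],c,p) for c,_,p in rs]); print("   ",X.round(4),np.round(e,4))
        q=[x for x in rs if x[0]!="top"]
        if len(q)==2: X,e=tri([ray(P[c],c,p) for c,_,p in q]); print("   ws",X.round(4),np.round(e,4))
X,e=tri([ray(isd,"side",(145.7,286.6))]+[(np.array([.3983,-.3077,.116]),np.array([.0026,.0008,.016])/np.linalg.norm([.0026,.0008,.016]))]);print("bailtop",X,e)
```

```text
[0.41064622 0.17782691 0.37914587]
scale [('wrist', 0.97, [127.0, 196.0]), ('side', 0.9, [280.0, 266.0])]
    [0.4243 0.2804 0.0737] [0.001 0.001]
   ws [0.4243 0.2804 0.0737] [0.001 0.001]
scale_grip [('wrist', 0.88, [144.0, 219.0]), ('top', 0.35, [220.0, 322.0]), ('side', 0.97, [243.0, 270.0])]
    [0.4116 0.0028 0.0573] [0.2323 0.2949 0.09  ]
   ws [0.4187 0.2292 0.1429] [0.0002 0.0002]
hook_seat [('wrist', 0.36, [122.0, 194.0]), ('side', 0.61, [296.0, 264.0])]
    [0.4281 0.294  0.0346] [0.0004 0.0004]
   ws [0.4281 0.294  0.0346] [0.0004 0.0004]
hook_tip [('wrist', 0.53, [113.0, 485.0]), ('side', 0.46, [298.0, 264.0])]
    [0.3197 0.8229 0.9674] [0.2046 0.2046]
   ws [0.3197 0.8229 0.9674] [0.2046 0.2046]
rest [('wrist', 0.65, [124.0, 206.0]), ('top', 0.56, [226.0, 250.0]), ('side', 0.77, [298.0, 266.0])]
    [ 0.4141  0.1318 -0.1193] [0.1588 0.1809 0.0354]
   ws [0.4264 0.2742 0.0066] [0.0021 0.0021]
cradle [('wrist', 0.63, [127.0, 198.0]), ('side', 0.9, [278.0, 267.0])]
    [0.4245 0.2758 0.075 ] [0.0015 0.0015]
   ws [0.4245 0.2758 0.075 ] [0.0015 0.0015]
cradle_ledge [('wrist', 0.65, [122.0, 196.0]), ('side', 0.67, [279.0, 264.0])]
    [0.4313 0.2819 0.0777] [0.0024 0.0024]
   ws [0.4313 0.2819 0.0777] [0.0024 0.0024]
cheese_pail_bail_top [('wrist', 0.51, [125.0, 197.0]), ('top', 0.58, [219.0, 327.0]), ('side', 0.53, [144.0, 289.0])]
    [0.4061 0.0056 0.373 ] [0.2281 0.2612 0.0816]
   ws [0.4224 0.224  0.3894] [0.0392 0.0392]
bailtop [ 0.40552753 -0.30659839  0.12000471] [0.006546800476220636, 0.0065468004762206655]
```

View pics/w2.png

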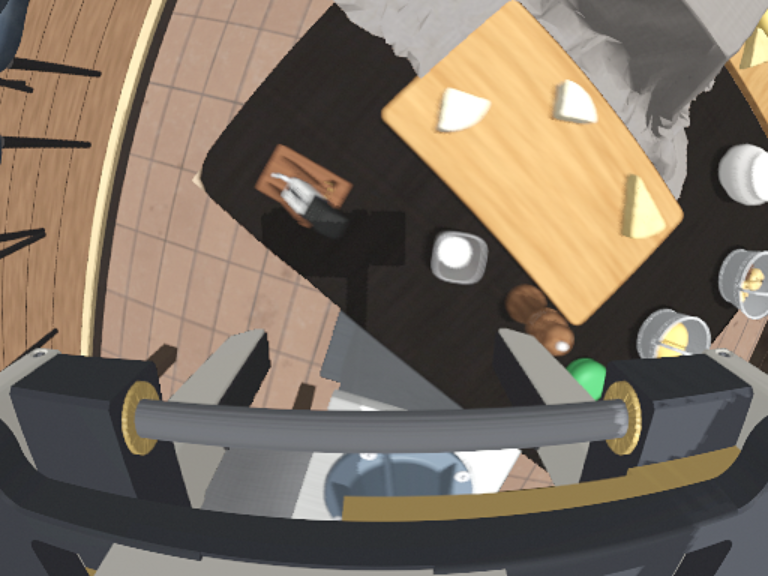

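Wrist view: the scale lies in its rest, with the black grip at about (328,218) and the hook end at about (283,185), 1.5× px. The triangulated grip height of 0.143 and origin height of 0.074 match the expected values. I'll turn the tool to the scale's axes, come closer and re-measure.

```bash
python3 -m crank '{"jaw":[-1,-1,-1,-1,-1,-1,-1,-1,-1,-1,-1,-1],"travel":[[0.1,-0.1,0.2],[0.1,-0.2,0.4],[0.2,-0.4,0.7],[0.3,-0.5,1],[0.3,-0.6,1.2],[0.4,-0.8,1.4],[0.5,-0.9,1.6],[0.6,-1.1,1.8],[0.6,-1.16,2],[0.6,-1.16,2],[0.6,-1.16,2],[0.6,-1.16,2]],"twist":[-1,-2,-3,-4,-5,-6,-7,-8,-9,-10,-10.8,-10.8]}'
python3 - <<'E'
from h import *
i=optics.camera_info("wrist"); optics.capture("wrist")
s=telemetry.get_state(); T=Ro.from_rotvec(s["tool_rot"]).as_matrix(); print(s["tool_pos"],s["q"],"azX",np.degrees(np.arctan2(T[1,0],T[0,0])))
isd=optics.camera_info("side");optics.capture("side")
P={"wrist":i,"side":isd}; out={}
for l in ["scale","scale_grip","hook_seat","rest","cradle"]:
    rs=[]
    for c in P:
        r=nets.spot_point(c,l)[:1]
        if r and r[0]["conf"]>.3: rs.append((c,r[0]["conf"],r[0]["position"]))
    print(l,[(c,round(a,2),np.round(p).tolist()) for c,a,p in rs])
    if len(rs)>1: X,e=tri([ray(P[c],c,p) for c,_,p in rs]); print("   ",X.round(4),np.round(e,4))
for l in ("rest","scale"):
    o=nets.outline_of("wrist",l)[0]; m=o["pixels"]; rc=np.argwhere(m); print(l,o["conf"],len(rc))
    z=.012 if l=="rest" else .1
    pts=np.array([plane(ray(i,"wrist",p),z)[:2] for p in rc]).astype(np.float32)*1000
    R=cv2.minAreaRect(pts); print("  rect",R); print(cv2.boxPoints(R))
E
```

```text
clock: 6.52
tool_pos: [0.4195, 0.2222, 0.2992]
tool_rot: [-2.342, -2.093, 0.0]
force: [0.4, 0.3, 0.2]
width: 0.0928
grasp_force: 0.0
[0.41953522 0.22218215 0.29930944] [ 3.88939678e-01  1.16262386e-01  1.69199450e+00 -1.08422179e-05
  1.33338143e+00  5.06381818e-01] azX 83.27120718817761
scale [('wrist', 0.82, [124.0, 251.0]), ('side', 0.68, [280.0, 265.0])]
    [0.4238 0.2769 0.0704] [0.0027 0.0027]
scale_grip [('wrist', 0.81, [167.0, 249.0]), ('side', 0.89, [245.0, 276.0])]
    [0.4095 0.2279 0.1355] [0.004 0.004]
hook_seat [('wrist', 0.56, [109.0, 257.0]), ('side', 0.43, [298.0, 262.0])]
    [0.4323 0.298  0.0322] [0.0003 0.0003]
rest [('wrist', 0.8, [122.0, 254.0]), ('side', 0.71, [276.0, 265.0])]
    [0.4267 0.2796 0.0855] [0.0003 0.0003]
cradle [('wrist', 0.56, [124.0, 254.0]), ('side', 0.75, [283.0, 266.0])]
    [0.4252 0.2771 0.0613] [0.0001 0.0001]
rest 0.66 1996
  rect ((427.98077392578125, 280.1581726074219), (106.50396728515625, 67.47122192382812), 78.31510925292969)
[[384.1592  234.8422 ]
 [450.2322  221.17734]
 [471.80234 325.47415]
 [405.72934 339.139  ]]
scale 0.86 1374
  rect ((419.92584228515625, 252.0534210205078), (111.35636901855469, 28.30006217956543), 79.83777618408203)
[[396.17416 199.74527]
 [424.03024 194.75214]
 [443.67752 304.36157]
 [415.82144 309.3547 ]]
```

The rest's outline measures 106×67 mm with yaw about 78.5°, which matches the given size. The grip point is (0.4175, 0.2295, 0.1416). Now I'll descend and grip.

```bash
python3 -m crank '{"jaw":[-1,-1,-1,-1,-1,-1,-1,-1,-1,-1,-1],"travel":[[0.18,-0.07,0.3],[0.18,-0.07,0.8],[0.18,-0.07,1.4],[0.18,-0.07,2],[0.18,-0.07,2.6],[0.18,-0.07,3.2],[0.18,-0.07,3.7],[0.18,-0.07,4.1],[0.18,-0.07,4.3],[0.18,-0.07,4.41],[0.18,-0.07,4.41]],"twist":[0.4,0.75,0.75,0.75,0.75,0.75,0.75,0.75,0.75,0.75,0.75]}' && python3 -m crank '{"jaw":[0,0.3,0.6,1,1,1,1,1],"travel":[[0,0,0],[0,0,0],[0,0,0],[0,0,0],[0,0,0],[0,0,0],[0,0,0],[0,0,0]],"twist":[0,0,0,0,0,0,0,0]}'
python3 - <<'E'
from h import *
s=telemetry.get_state(); print(s["width"],s["grasp_force"],s["force"],s["tool_pos"])
E
```

```text
clock: 8.13
tool_pos: [0.4175, 0.2296, 0.1227]
tool_rot: [-2.427, -1.995, 0.001]
force: [0.4, -0.5, 0.2]
width: 0.0932
grasp_force: 0.0
clock: 8.8
tool_pos: [0.4176, 0.2296, 0.123]
tool_rot: [2.427, 1.995, 0.0]
force: [-0.7, -0.1, 0.5]
width: 0.0442
grasp_force: 0.0
0.0442350947797429 0.0 [-0.72851825 -0.09435775  0.48862516] [0.41755484 0.22961242 0.12296729]
```

```bash
python3 -m crank '{"jaw":[1,1,1,1,1,1,1,1],"travel":[[0,0,0],[0,0,0],[0,0,0],[0,0,0],[0,0,0],[0,0,0],[0,0,0],[0,0,0]],"twist":[0,0,0,0,0,0,0,0]}'
```

```text
clock: 9.47
tool_pos: [0.4175, 0.2296, 0.1229]
tool_rot: [-2.427, -1.995, 0.0]
force: [-0.0, 0.4, 0.5]
width: 0.0238
grasp_force: 30.0
```

```bash
python3 -m crank '{"jaw":[1,1,1,1,1,1,1,1,1,1,1,1],"travel":[[0.2,0,-0.14],[0.5,0,-0.35],[0.8,0,-0.56],[1.1,0,-0.77],[1.4,0,-0.98],[1.5,0,-1.4],[1.5,0,-2],[1.5,0,-2.5],[1.5,0,-2.9],[1.5,0,-3],[1.5,0,-3],[1.5,0,-3]],"twist":[0,0,0,0,0,0,0,0,0,0,0,0]}'
cat >> h.py <<'E'
def look(labels,cams=("side","wrist"),cap=True):
    P={}
    for c in cams:
        P[c]=optics.camera_info(c); optics.capture(c)
    out={}
    for l in labels:
        rs=[]
        for c in cams:
            r=nets.spot_point(c,l)[:1]
            if r and r[0]["conf"]>.3: rs.append((c,r[0]["conf"],r[0]["position"]))
        if len(rs)>1:
            X,e=tri([ray(P[c],c,p) for c,_,p in rs]); out[l]=X; print(l,X.round(4),np.round(e[0],4),[(c,round(a,2),np.round(p).tolist()) for c,a,p in rs])
        else: print(l,[(c,round(a,2),np.round(p).tolist()) for c,a,p in rs])
    return out
E
python3 - <<'E'
from h import *
s=telemetry.get_state(); print(s["force"],s["wrist_torque"],s["width"],s["tool_pos"])
o=look(["scale","scale_grip","hook_seat","hook_tip"])
im=save("side","s3.png"); cv2.imwrite("pics/s3.png",cv2.resize(im[130:330,180:400,::-1],None,fx=3,fy=3,interpolation=cv2.INTER_CUBIC))
E
```

```text
clock: 10.47
tool_pos: [0.4288, 0.2885, 0.2422]
tool_rot: [-2.426, -1.995, 0.001]
force: [0.6, -0.2, -2.2]
width: 0.0236
grasp_force: 30.0
[ 0.56394492 -0.19931275 -2.20172   ] [-0.05111284 -0.10764279  0.039594  ] 0.023631476838808774 [0.42882912 0.28851194 0.24217161]
scale [0.4349 0.3351 0.1819] 0.001 [('side', 0.62, [263.0, 258.0]), ('wrist', 0.6, [142.0, 252.0])]
scale_grip [0.426  0.2801 0.2471] 0.0019 [('side', 0.58, [221.0, 266.0]), ('wrist', 0.91, [234.0, 255.0])]
hook_seat [0.4463 0.3582 0.1523] 0.0009 [('side', 0.6, [281.0, 251.0]), ('wrist', 0.68, [113.0, 258.0])]
hook_tip [('wrist', 0.77, [105.0, 255.0])]
```

View pics/s3.png

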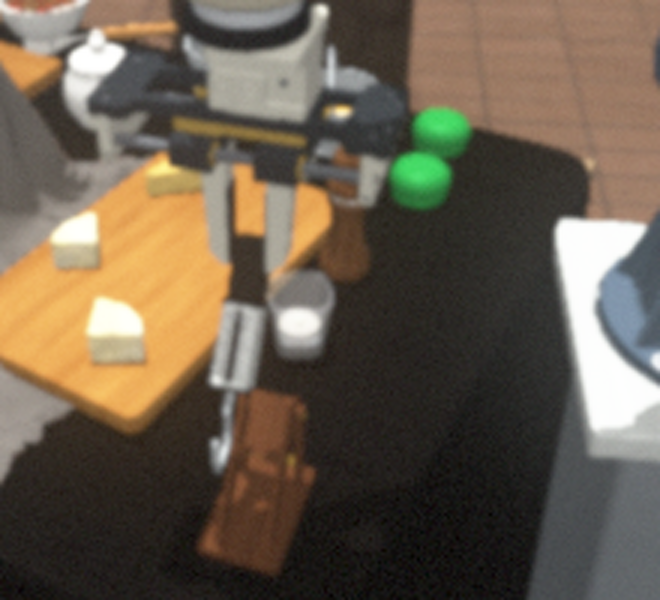

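The scale came out cleanly but kept its tilt of about 37° in the pads (grip (250,260) to hook (220,460) in the crop). It won't plumb itself, so I'll pivot it in the grip by nudging the hook against the fixed board's vertical front edge. First I need the board's pose.

Run:
```python
from h import *
i=optics.camera_info("top")
c=np.array([plane(ray(i,"top",(r/1.5,cc/1.5)),.03) for cc,r in [(317,184),(455,258),(410,338),(268,268)]])[:,:2]
print(c.round(4)); R=cv2.minAreaRect((c*1000).astype(np.float32)); print(R)
iw=optics.camera_info("wrist"); optics.capture("wrist")
for cam in ("wrist",):
    r=nets.outline_of(cam,"board")
    for o in r[:2]:
        rc=np.argwhere(o["pixels"]); pts=np.array([plane(ray(iw,cam,p),.03)[:2] for p in rc]).astype(np.float32)*1000
        print(o["conf"],len(rc),cv2.minAreaRect(pts),cv2.boxPoints(cv2.minAreaRect(pts)))
```

```text
[[ 0.7437  0.0978]
 [ 0.5676 -0.2347]
 [ 0.3769 -0.1311]
 [ 0.5351  0.2058]]
((552.8778686523438, -15.269973754882812), (376.2831726074219, 234.829833984375), 62.623374938964844)
0.77 4582 ((587.1439208984375, 55.78678894042969), (252.12200927734375, 240.4201202392578), 63.86994552612305) [[ 423.70117     -4.4486313]
 [ 639.54956   -110.3321   ]
 [ 750.5867     116.02221  ]
 [ 534.7383     221.90567  ]]
```

```bash
python3 -m crank '{"jaw":[1,1,1,1,1,1,1,1,1,1,1,1],"travel":[[-0.1,0,0],[-0.3,0,0],[-0.6,-0.1,0],[-0.9,-0.1,0],[-1.2,-0.15,0],[-1.5,-0.2,0],[-1.8,-0.2,0],[-2.1,-0.25,0],[-2.4,-0.3,0],[-2.7,-0.35,0],[-3,-0.38,0],[-3.16,-0.38,0]],"twist":[0.3,1,2,3,4,5,6,7,8,9,10,11]}' && python3 -m crank '{"jaw":[1,1,1,1,1,1,1,1,1],"travel":[[0,0,0],[0,0,0],[0,0,0],[0,0,0],[0,0,0],[0,0,0],[0,0,0],[0,0,0],[0,0,0]],"twist":[1,2,3,4,5,6,6.4,6.4,6.4]}'
python3 - <<'E'
from h import *
s=telemetry.get_state(); T=Ro.from_rotvec(s["tool_rot"]).as_matrix(); print(s["tool_pos"],"azX",np.degrees(np.arctan2(T[1,0],T[0,0])),s["q"])
o=look(["scale","scale_grip","hook_seat","hook_tip"])
iw=optics.camera_info("wrist"); optics.capture("wrist")
o=nets.outline_of("wrist","board")[0]; rc=np.argwhere(o["pixels"]); pts=np.array([plane(ray(iw,"wrist",p),.03)[:2] for p in rc]).astype(np.float32)*1000
print(o["conf"],cv2.boxPoints(cv2.minAreaRect(pts)).round(),cv2.minAreaRect(pts))
# front edge: min of projection along board x per y-bin
u=(pts/1000-s["tool_pos"][:2])@T[:2,0]; v=(pts/1000-s["tool_pos"][:2])@T[:2,1]
for b in np.arange(-.08,.09,.02):
    m=abs(v-b)<.004
    if m.sum()>3: print(round(b,2),round(float(u[m].min()),4))
E
```

```text
clock: 12.12
tool_pos: [0.3894, 0.1666, 0.243]
tool_rot: [3.123, 0.343, -0.0]
force: [-0.4, -0.2, -1.9]
width: 0.0235
grasp_force: 30.0
clock: 12.87
tool_pos: [0.3898, 0.1674, 0.243]
tool_rot: [-3.064, 0.692, -0.0]
force: [-0.2, 0.8, -1.5]
width: 0.024
grasp_force: 30.0
[0.38979653 0.16742873 0.24297877] azX -25.445478528676073 [2.95826577e-01 6.30298032e-02 1.89035067e+00 6.53970170e-05
 1.18812389e+00 2.31070587e+00]
scale [0.4271 0.1497 0.1807] 0.0039 [('side', 0.89, [209.0, 272.0]), ('wrist', 0.61, [143.0, 252.0])]
scale_grip [0.4376 0.1601 0.3355] 0.0196 [('side', 0.74, [158.0, 256.0]), ('wrist', 0.73, [233.0, 253.0])]
hook_seat [0.5055 0.0163 0.0828] 0.0329 [('side', 0.61, [210.0, 258.0]), ('wrist', 0.73, [8.0, 319.0])]
hook_tip [0.46   0.1343 0.1662] 0.002 [('side', 0.46, [209.0, 258.0]), ('wrist', 0.44, [103.0, 254.0])]
0.8 [[ 366. -131.]
 [ 511. -199.]
 [ 675.  151.]
 [ 530.  219.]] ((520.5906372070312, 9.71759033203125), (386.75933837890625, 160.5410614013672), 64.91191101074219)
-0.08 0.1127
-0.06 0.1119
-0.04 0.1114
-0.02 0.1123
0.0 0.1095
0.02 0.1109
0.04 0.1112
0.06 0.109
0.08 0.1098
```

The board's front edge is 0.110 ahead of the tool and square to it, and the length of 387 mm checks. Now I'll descend and pivot the scale against it.

```bash
python3 -m crank '{"jaw":[1,1,1,1,1,1,1,1,1,1],"travel":[[0,0,0.3],[0,0,0.8],[0,0,1.4],[0,0,2],[0,0,2.6],[0,0,3.1],[0,0,3.4],[0.3,0,3.45],[0.55,0,3.45],[0.65,0,3.45]],"twist":[0,0,0,0,0,0,0,0,0,0]}' && python3 -m crank '{"jaw":[1,1,1,1,1,1,1,1,1,1,1,1],"travel":[[0.1,0,0],[0.2,0,-0.05],[0.35,0,-0.15],[0.5,0,-0.25],[0.65,0,-0.35],[0.85,0,-0.43],[1.05,0,-0.52],[1.25,0,-0.6],[1.45,0,-0.65],[1.6,0,-0.68],[1.7,0,-0.7],[1.7,0,-0.7]],"twist":[0,0,0,0,0,0,0,0,0,0,0,0]}'
python3 - <<'E'
from h import *
s=telemetry.get_state(); print(s["force"],s["wrist_torque"],s["tool_pos"])
o=look(["scale","scale_grip","hook_seat","hook_tip"])
im=optics.capture("side"); cv2.imwrite("pics/s4.png",cv2.resize(im[100:300,150:370,::-1],None,fx=3,fy=3,interpolation=cv2.INTER_CUBIC))
E
```

```text
clock: 14.3
tool_pos: [0.4156, 0.1557, 0.1058]
tool_rot: [-3.063, 0.695, -0.003]
force: [-0.0, 0.6, -1.3]
width: 0.0236
grasp_force: 30.0
clock: 15.3
tool_pos: [0.4753, 0.1265, 0.133]
tool_rot: [-3.064, 0.695, -0.0]
force: [-0.9, 1.5, -1.9]
width: 0.0237
grasp_force: 30.0
[-0.92816882  1.52865867 -1.91560576] [ 0.3769726   0.31076675 -0.03482053] [0.47532677 0.12652451 0.13296007]
scale [0.4747 0.1315 0.0691] 0.0012 [('side', 0.84, [238.0, 253.0]), ('wrist', 0.94, [194.0, 249.0])]
scale_grip [0.4628 0.1336 0.1481] 0.0016 [('side', 0.89, [215.0, 256.0]), ('wrist', 0.89, [249.0, 255.0])]
hook_seat [0.4818 0.109  0.1309] 0.0177 [('side', 0.42, [212.0, 257.0]), ('wrist', 0.67, [179.0, 257.0])]
hook_tip [0.4894 0.1193 0.0385] 0.0024 [('side', 0.54, [243.0, 249.0]), ('wrist', 0.4, [166.0, 254.0])]
```

View pics/s4.png

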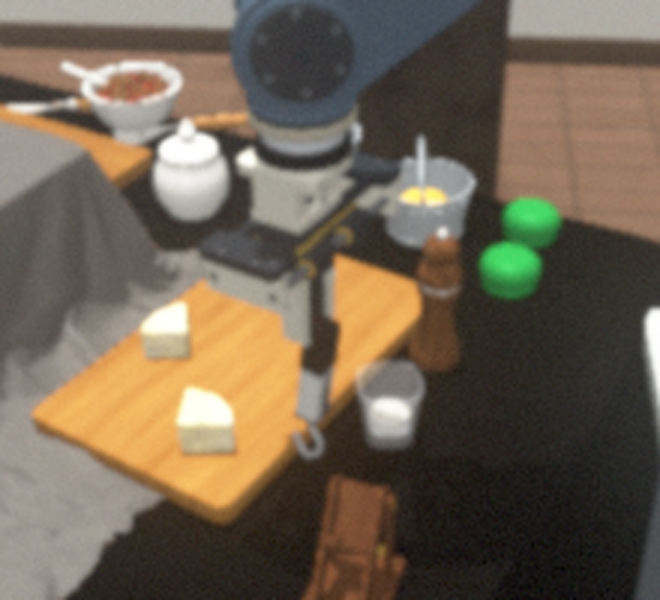

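The scale now hangs plumb, with the hook tip touching the board edge at about (305,435) in the crop. Forces are tiny and the measured origin, tip and grip are in line to within 3 mm. I'll back off, rise and go over to the cheese pail.

```bash
python3 -m crank '{"jaw":[1,1,1,1,1,1,1,1,1],"travel":[[-0.2,0,0],[-0.5,0,0],[-0.6,0,-0.4],[-0.6,0,-1],[-0.6,0,-1.8],[-0.6,0,-2.6],[-0.6,0,-3.4],[-0.6,0,-4.2],[-0.6,0,-4.7]],"twist":[0,0,0,0,0,0,0,0,0]}' && python3 -m crank '{"jaw":[1,1,1,1,1,1,1,1,1,1,1,1],"travel":[[0.1,0.4,0],[0.2,1.2,0],[0.4,2.1,0],[0.5,3,0],[0.7,4,0],[0.8,5,0],[1,6,0],[1.1,7,0],[1.3,8,0],[1.5,9,0],[1.6,10,0],[1.8,10.8,0]],"twist":[-0.2,-0.5,-1,-1.5,-2,-2.5,-3,-3.5,-4,-4.5,-4.5,-4.5]}'
python3 - <<'E'
from h import *
s=telemetry.get_state(); T=Ro.from_rotvec(s["tool_rot"]).as_matrix(); print(s["tool_pos"],"azX",np.degrees(np.arctan2(T[1,0],T[0,0])))
o=look(["scale","hook_seat","hook_tip","cheese_pail","cheese_pail_bail_top"])
save("wrist","w5.png")
E
```

```text
clock: 16.6
tool_pos: [0.4526, 0.1377, 0.3242]
tool_rot: [-3.063, 0.694, -0.005]
force: [0.3, -0.1, -1.7]
width: 0.0236
grasp_force: 30.0
clock: 17.6
tool_pos: [0.3298, -0.2848, 0.3209]
tool_rot: [3.141, 0.039, -0.0]
force: [0.2, 0.2, -1.8]
width: 0.0236
grasp_force: 30.0
[ 0.32981574 -0.28484333  0.32087151] azX 1.4311837718277036
scale [ 0.3265 -0.2853  0.2535] 0.0041 [('side', 0.69, [112.0, 315.0]), ('wrist', 0.71, [191.0, 251.0])]
hook_seat [ 0.3333 -0.2897  0.2096] 0.0004 [('side', 0.58, [124.0, 311.0]), ('wrist', 0.67, [177.0, 256.0])]
hook_tip [ 0.3488 -0.2887  0.2174] 0.0001 [('side', 0.55, [122.0, 306.0]), ('wrist', 0.43, [164.0, 255.0])]
cheese_pail [ 0.3951 -0.3032  0.0092] 0.0081 [('side', 0.69, [173.0, 293.0]), ('wrist', 0.63, [110.0, 264.0])]
cheese_pail_bail_top [ 0.4077 -0.2956  0.1305] 0.0095 [('side', 0.39, [144.0, 285.0]), ('wrist', 0.65, [114.0, 262.0])]
```

View pics/w5.png

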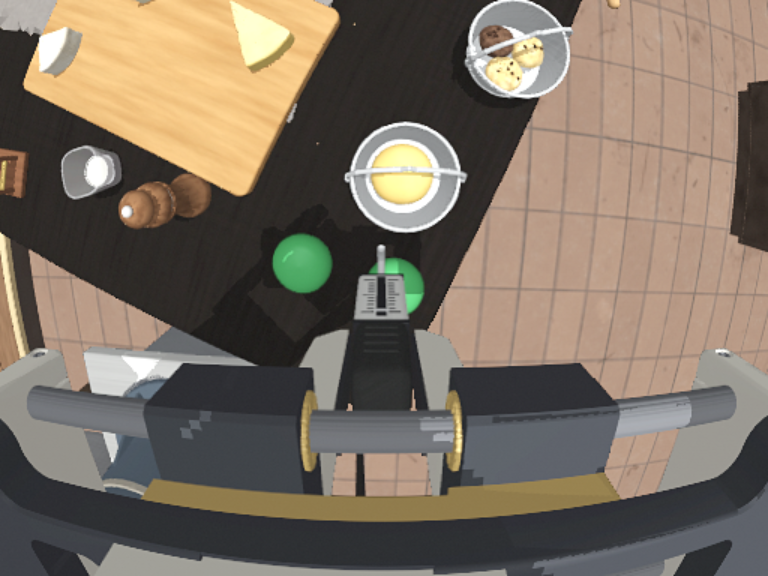

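Wrist view: the hook is at (381,250) facing the pail. The bail's ears are at (347,178) and (465,178) and its top kink is near (407,171), 1.5× px, so it stands nearly upright. I'll fit the bail's lean from the two wrist views.

Run:
```python
from h import *
from scipy.optimize import least_squares
i5=optics.camera_info("wrist"); isd=optics.camera_info("side")
g=lambda c,r,z: plane(ray(i5,"wrist",(r/1.5,c/1.5)),z)
e1,e2=g(347,178,.056),g(465,178,.056); rc=g(406,177,.066); print("ears",e1.round(4),e2.round(4),"rim",rc.round(4))
h5=(e1+e2)/2; print("hinge5",h5.round(4))
# w1 rays recorded: top line through (.3983,-.3077,.116),(.3957,-.3085,.1)
a=np.array([.3983,-.3077,.116]);d1=(a-np.array([.3957,-.3085,.1]));
o5,d5=ray(i5,"wrist",(171/1.5,407/1.5)); 
print("tri w1,w5",tri([(a,d1/np.linalg.norm(d1)),(o5,d5)]))
for H in (h5,np.array([.3903,-.3104,.056]),(h5+[.3903,-.3104,.056])/2):
    f=lambda p:H+[.06*np.sin(p),0,.06*np.cos(p)]
    for p in np.radians([-20,-10,0,5,10,15,20]):
        X=f(p); print(np.degrees(p).round(),X.round(4),"w5",(proj(i5,"wrist",X)*1.5).round(1)[::-1],"side",proj(isd,"side",X).round(1))
    print()
im=cv2.imread("pics/w5.png"); cv2.imwrite("pics/c5.png",cv2.resize(im[110:270,320:500],None,fx=3.5,fy=3.5,interpolation=cv2.INTER_CUBIC))
s=optics.capture("side"); S=cv2.resize(s[120:200,250:340,::-1],None,fx=6,fy=6,interpolation=cv2.INTER_CUBIC); W=cv2.imread("pics/c5.png")
K=np.zeros((560,1170,3),np.uint8); K[:560,:630]=W[:560]; K[:480,630:1170]=S; cv2.imwrite("pics/c5.png",cv2.resize(K,None,fx=.68,fy=.68))
```

```text
ears [ 0.3911 -0.2462  0.056 ] [ 0.3954 -0.3664  0.056 ] rim [ 0.3939 -0.3053  0.066 ]
hinge5 [ 0.3933 -0.3063  0.056 ]
tri w1,w5 (array([ 0.40051667, -0.30474961,  0.12876888]), [0.0023122548353043, 0.0023122548353042747])
-20.0 [ 0.3727 -0.3063  0.1124] w5 [409.2 202. ] side [147.7 297.8]
-10.0 [ 0.3829 -0.3063  0.1151] w5 [409.8 190.9] side [146.9 294.9]
0.0 [ 0.3933 -0.3063  0.116 ] w5 [410.3 179.3] side [146.6 291.9]
5.0 [ 0.3985 -0.3063  0.1158] w5 [410.4 173.4] side [146.6 290.4]
10.0 [ 0.4037 -0.3063  0.1151] w5 [410.6 167.5] side [146.7 288.9]
15.0 [ 0.4088 -0.3063  0.114 ] w5 [410.7 161.8] side [146.9 287.5]
20.0 [ 0.4138 -0.3063  0.1124] w5 [410.7 156.2] side [147.3 286. ]

-20.0 [ 0.3698 -0.3104  0.1124] w5 [413.7 205.4] side [147.2 298.7]
-10.0 [ 0.3799 -0.3104  0.1151] w5 [414.3 194.4] side [146.4 295.8]
0.0 [ 0.3903 -0.3104  0.116 ] w5 [414.8 182.8] side [146.1 292.9]
5.0 [ 0.3955 -0.3104  0.1158] w5 [415.  176.9] side [146.1 291.4]
10.0 [ 0.4007 -0.3104  0.1151] w5 [415.1 171. ] side [146.2 289.9]
15.0 [ 0.4058 -0.3104  0.114 ] w5 [415.2 165.3] side [146.4 288.4]
20.0 [ 0.4108 -0.3104  0.1124] w5 [415.3 159.7] side [146.8 286.9]

-20.0 [ 0.3713 -0.3083  0.1124] w5 [411.4 203.7] side [147.5 298.3]
-10.0 [ 0.3814 -0.3083  0.1151] w5 [412.1 192.7] side [146.7 295.4]
0.0 [ 0.3918 -0.3083  0.116 ] w5 [412.5 181. ] side [146.3 292.4]
5.0 [ 0.397  -0.3083  0.1158] w5 [412.7 175.1] side [146.3 290.9]
10.0 [ 0.4022 -0.3083  0.1151] w5 [412.9 169.3] side [146.4 289.4]
15.0 [ 0.4073 -0.3083  0.114 ] w5 [413.  163.5] side [146.7 287.9]
20.0 [ 0.4123 -0.3083  0.1124] w5 [413. 158.] side [147.  286.5]
```

View pics/c5.png

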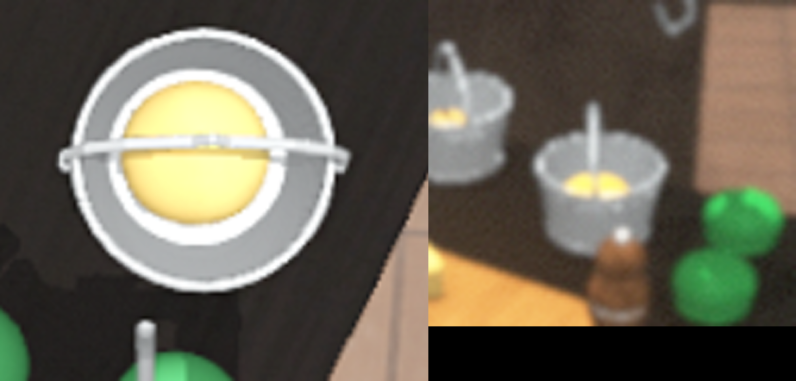

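```bash
python3 -m crank '{"jaw":[1,1,1,1,1,1,1,1,1,1],"travel":[[0,0.1,0.3],[0,0.3,0.8],[0,0.5,1.3],[0,0.5,1.8],[0,0.5,2.3],[0,0.5,2.7],[0,0.5,2.95],[0,0.5,3.08],[0,0.5,3.08],[0,0.5,3.08]],"twist":[0,0,0,0,0,0,0,0,0,0]}'
python3 - <<'E'
from h import *
s=telemetry.get_state(); T=Ro.from_rotvec(s["tool_rot"]).as_matrix(); p=s["tool_pos"]; print(p)
i=optics.camera_info("wrist"); im=optics.capture("wrist")
X=p+T[:,0]*.014; X[2]=p[2]+.0188-.116; pr=proj(i,"wrist",X); print("tip expected px row,col",pr.round(1))
B=proj(i,"wrist",[.401,-.305,.116]); print("bail px",B.round(1))
a=cv2.resize(im[50:250,180:340,::-1],None,fx=3,fy=3,interpolation=cv2.INTER_CUBIC)
sd=optics.capture("side");b=cv2.resize(sd[100:180,240:340,::-1],None,fx=3,fy=3,interpolation=cv2.INTER_CUBIC)
K=np.zeros((600,780,3),np.uint8);K[:,:480]=a;K[:240,480:]=b;cv2.imwrite("pics/c6.png",K)
E
```

```text
clock: 19.13
tool_pos: [0.3324, -0.3038, 0.1983]
tool_rot: [3.141, 0.04, 0.001]
force: [0.0, -0.5, -1.2]
width: 0.0233
grasp_force: 30.0
[ 0.33242491 -0.30382715  0.19833729]
tip expected px row,col [170.6 255. ]
bail px [115.2 258.3]
```

View pics/c6.png

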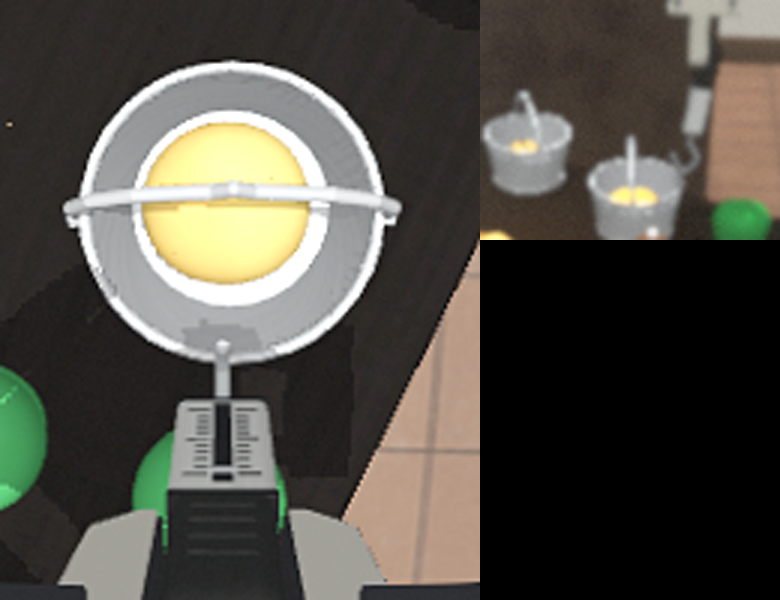

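The hook tip (222,347) lines up with the bail kink (234,189) to within about 3 mm sideways, and in the side inset the bail's height lies within the hook gap. I'll move in with that correction and then raise slightly to seat it.

```bash
python3 -m crank '{"jaw":[1,1,1,1,1,1,1,1,1,1],"travel":[[0.2,0.09,0],[0.4,0.09,0],[0.65,0.09,0],[0.9,0.09,0],[1.15,0.09,0],[1.4,0.09,0],[1.6,0.09,0],[1.75,0.09,0],[1.8,0.09,0],[1.8,0.09,0]],"twist":[0,0,0,0,0,0,0,0,0,0]}'
python3 - <<'E'
from h import *
s=telemetry.get_state(); p=s["tool_pos"]; print(p,s["force"])
im=optics.capture("wrist")
a=cv2.resize(im[80:200,180:340,::-1],None,fx=3,fy=3,interpolation=cv2.INTER_CUBIC)
sd=optics.capture("side");b=cv2.resize(sd[120:200,250:340,::-1],None,fx=3.5,fy=3.5,interpolation=cv2.INTER_CUBIC)
K=np.zeros((360,800,3),np.uint8);K[:,:480]=a;K[:280,480:480+315]=b;cv2.imwrite("pics/c7.png",K)
E
```

```text
clock: 20.07
tool_pos: [0.4046, -0.3053, 0.1976]
tool_rot: [-3.141, -0.041, 0.0]
force: [-0.2, -0.2, -1.6]
width: 0.0237
grasp_force: 30.0
[ 0.40457191 -0.30527105  0.19761544] [-0.20925319 -0.24157334 -1.57690634]
```

View pics/c7.png

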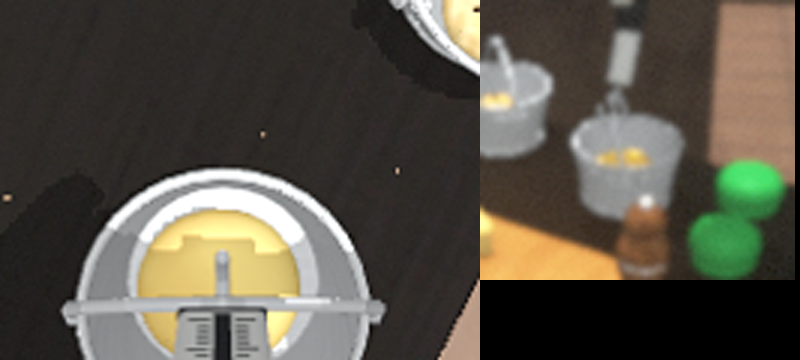

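The hook tip (222,258) is past the bail wire (row ~308) and the case is on the near side, so the bail lies in the hook gap. Now I'll raise gently, centring over the pail once the bail has seated.

```bash
python3 -m crank '{"jaw":[1,1,1,1,1,1,1,1,1,1],"travel":[[0,0,-0.1],[0,0,-0.25],[0,0,-0.4],[0,0,-0.55],[0,0,-0.68],[0,0,-0.78],[0,0,-0.85],[0,0,-0.9],[0,0,-0.93],[0,0,-0.93]],"twist":[0,0,0,0,0,0,0,0,0,0]}'
python3 -m crank '{"jaw":[1,1,1,1,1,1],"travel":[[-0.05,0,0],[-0.15,0,0],[-0.22,0,0],[-0.25,0,0],[-0.25,0,0],[-0.25,0,0]],"twist":[0,0,0,0,0,0]}'
python3 - <<'E'
from h import *
s=telemetry.get_state(); print(s["tool_pos"],s["force"])
look(["scale","hook_seat","hook_tip","cheese_pail","cheese_pail_bail_top"])
E
```

```text
clock: 21.0
tool_pos: [0.4041, -0.3053, 0.2349]
tool_rot: [-3.141, -0.04, 0.001]
force: [-1.4, 0.2, -4.7]
width: 0.0237
grasp_force: 30.0
clock: 21.5
tool_pos: [0.3941, -0.3056, 0.235]
tool_rot: [3.141, 0.039, 0.0]
force: [-0.1, -0.7, -3.4]
width: 0.0233
grasp_force: 30.0
[ 0.3941193  -0.30564261  0.23496836] [-0.12098573 -0.65567719 -3.3557157 ]
scale [ 0.3925 -0.3021  0.1622] 0.0006 [('side', 0.64, [135.0, 292.0]), ('wrist', 0.9, [193.0, 251.0])]
hook_seat [ 0.4016 -0.3074  0.1168] 0.001 [('side', 0.51, [146.0, 289.0]), ('wrist', 0.57, [174.0, 257.0])]
hook_tip [ 0.4067 -0.3073  0.1207] 0.0058 [('side', 0.35, [145.0, 290.0]), ('wrist', 0.62, [163.0, 256.0])]
cheese_pail [ 0.3917 -0.3053 -0.0013] 0.0076 [('side', 0.6, [175.0, 293.0]), ('wrist', 0.73, [157.0, 254.0])]
cheese_pail_bail_top [ 0.405  -0.3069  0.1265] 0.0012 [('side', 0.48, [144.0, 289.0]), ('wrist', 0.84, [170.0, 256.0])]
```

```bash
python3 -m crank '{"jaw":[1,1,1,1,1,1,1,1,1,1],"travel":[[0,0,-0.03],[0,0,-0.08],[0,0,-0.13],[0,0,-0.18],[0,0,-0.23],[0,0,-0.28],[0,0,-0.33],[0,0,-0.37],[0,0,-0.4],[0,0,-0.4]],"twist":[0,0,0,0,0,0,0,0,0,0]}'
python3 -m crank '{"jaw":[1,1,1,1,1,1,1,1,1,1],"travel":[[0,0,-0.02],[0,0,-0.06],[0,0,-0.1],[0,0,-0.15],[0,0,-0.2],[0,0,-0.24],[0,0,-0.27],[0,0,-0.3],[0,0,-0.3],[0,0,-0.3]],"twist":[0,0,0,0,0,0,0,0,0,0]}'
python3 - <<'E'
from h import *
s=telemetry.get_state(); print(s["tool_pos"],s["force"],s["wrist_torque"])
look(["scale","hook_seat","hook_tip","cheese_pail","cheese_pail_bail_top"])
s=telemetry.get_state(); print(s["tool_pos"],s["force"])
E
```

```text
clock: 22.93
tool_pos: [0.3943, -0.3056, 0.2511]
tool_rot: [3.141, 0.04, 0.0]
force: [-0.5, -0.3, -7.2]
width: 0.0236
grasp_force: 30.0
clock: 23.77
tool_pos: [0.3942, -0.3056, 0.2629]
tool_rot: [3.141, 0.04, 0.0]
force: [0.7, 0.3, -7.0]
width: 0.0236
grasp_force: 30.0
[ 0.39418288 -0.30560672  0.26294868] [ 0.73833722  0.28626099 -7.01434556] [ 0.06722749  0.04537504 -0.02277997]
scale [ 0.3946 -0.3015  0.1897] 0.0003 [('side', 0.64, [128.0, 292.0]), ('wrist', 0.74, [190.0, 251.0])]
hook_seat [ 0.4002 -0.3072  0.1331] 0.0014 [('side', 0.61, [142.0, 290.0]), ('wrist', 0.62, [170.0, 256.0])]
hook_tip [ 0.4141 -0.3052  0.1444] 0.003 [('side', 0.43, [139.0, 287.0]), ('wrist', 0.49, [158.0, 255.0])]
cheese_pail [ 0.4011 -0.2999  0.0129] 0.0037 [('side', 0.58, [173.0, 290.0]), ('wrist', 0.57, [152.0, 251.0])]
cheese_pail_bail_top [ 0.4058 -0.303   0.1386] 0.0005 [('side', 0.41, [141.0, 289.0]), ('wrist', 0.72, [167.0, 253.0])]
[ 0.3942004  -0.30561067  0.26290732] [-0.16348168 -0.04607584 -7.38584055]
```

The load is about 5.3 N (0.54 kg, in range), so the pail is off the table by about 14 mm. I'll raise it 8 mm more and hold.

```bash
python3 -m crank '{"jaw":[1,1,1,1,1,1,1,1,1,1,1,1],"travel":[[0,0,-0.03],[0,0,-0.07],[0,0,-0.11],[0,0,-0.15],[0,0,-0.18],[0,0,-0.2],[0,0,-0.2],[0,0,-0.2],[0,0,-0.2],[0,0,-0.2],[0,0,-0.2],[0,0,-0.2]],"twist":[0,0,0,0,0,0,0,0,0,0,0,0]}'
python3 - <<'E'
from h import *
a=[]
for k in range(4):
    s=telemetry.get_state(); a.append(np.r_[s["force"],s["tool_pos"][2]]); o=look(["scale","hook_seat","cheese_pail","cheese_pail_bail_top"])
print(np.array(a).round(2))
E
for k in 1 2; do python3 -m crank '{"jaw":[1,1,1,1,1,1,1,1,1,1,1,1],"travel":[[0,0,0],[0,0,0],[0,0,0],[0,0,0],[0,0,0],[0,0,0],[0,0,0],[0,0,0],[0,0,0],[0,0,0],[0,0,0],[0,0,0]],"twist":[0,0,0,0,0,0,0,0,0,0,0,0]}'; done
```

```text
clock: 25.37
tool_pos: [0.3942, -0.3056, 0.2709]
tool_rot: [-3.141, -0.04, 0.0]
force: [0.7, 0.3, -7.9]
width: 0.0236
grasp_force: 30.0
scale [ 0.3924 -0.3043  0.1951] 0.0005 [('side', 0.8, [126.0, 293.0]), ('wrist', 0.6, [191.0, 254.0])]
hook_seat [ 0.4005 -0.3046  0.1384] 0.0006 [('side', 0.42, [141.0, 290.0]), ('wrist', 0.47, [170.0, 254.0])]
cheese_pail [ 0.406  -0.3043  0.0266] 0.0004 [('side', 0.61, [169.0, 288.0]), ('wrist', 0.64, [152.0, 254.0])]
cheese_pail_bail_top [ 0.407  -0.3037  0.1534] 0.003 [('side', 0.41, [137.0, 287.0]), ('wrist', 0.93, [171.0, 254.0])]
scale [ 0.3925 -0.3043  0.2016] 0.0022 [('side', 0.75, [124.0, 294.0]), ('wrist', 0.68, [191.0, 253.0])]
hook_seat [ 0.4041 -0.3031  0.1416] 0.0007 [('side', 0.55, [140.0, 289.0]), ('wrist', 0.7, [168.0, 253.0])]
cheese_pail [ 0.4031 -0.3029  0.0209] 0.0024 [('side', 0.8, [170.0, 289.0]), ('wrist', 0.68, [152.0, 253.0])]
cheese_pail_bail_top [ 0.4064 -0.3031  0.153 ] 0.0041 [('side', 0.59, [137.0, 290.0]), ('wrist', 0.94, [164.0, 252.0])]
scale [ 0.3927 -0.3026  0.1984] 0.0006 [('side', 0.5, [125.0, 293.0]), ('wrist'
[... 485 characters left out ...]
7 -0.3065  0.148 ] 0.0011 [('side', 0.53, [138.0, 290.0]), ('wrist', 0.59, [171.0, 256.0])]
cheese_pail [ 0.3962 -0.301   0.0244] 0.0056 [('side', 0.77, [170.0, 292.0]), ('wrist', 0.57, [154.0, 251.0])]
cheese_pail_bail_top [ 0.4045 -0.3052  0.1933] 0.0108 [('side', 0.6, [126.0, 292.0]), ('wrist', 0.89, [167.0, 254.0])]
[[ 0.69  0.33 -7.91  0.27]
 [-0.15  0.28 -8.09  0.27]
 [ 0.09  0.07 -7.61  0.27]
 [-0.29  0.11 -7.28  0.27]]
clock: 28.37
tool_pos: [0.3942, -0.3056, 0.2709]
tool_rot: [3.141, 0.04, -0.0]
force: [-0.1, -0.0, -6.8]
width: 0.0236
grasp_force: 30.0
clock: 29.37
tool_pos: [0.3942, -0.3056, 0.271]
tool_rot: [3.141, 0.04, 0.0]
force: [0.4, 0.5, -8.2]
width: 0.0239
grasp_force: 30.0
```

Held still for over 4 s. I'll raise by 70 mm, then carry smoothly to the board's empty front-middle.

```bash
python3 -m crank '{"jaw":[1,1,1,1,1,1,1,1,1,1,1,1],"travel":[[0,0,-0.02],[0,0,-0.08],[0,0,-0.2],[0,0,-0.4],[0,0,-0.65],[0,0,-0.9],[0,0,-1.15],[0,0,-1.4],[0,0,-1.58],[0,0,-1.69],[0,0,-1.74],[0,0,-1.75]],"twist":[0,0,0,0,0,0,0,0,0,0,0,0]}'
python3 -m crank '{"jaw":[1,1,1,1,1,1,1,1,1,1,1,1],"travel":[[0,0,0],[0,-0.01,0],[0.01,-0.04,0],[0.03,-0.09,0],[0.06,-0.16,0],[0.1,-0.26,0],[0.15,-0.4,0],[0.21,-0.57,0],[0.29,-0.77,0],[0.37,-1.01,0],[0.47,-1.27,0],[0.58,-1.57,0]],"twist":[0,0,0,0,0,0,0,0,0,0,0,0]}'
python3 -m crank '{"jaw":[1,1,1,1,1,1,1,1,1,1,1,1],"travel":[[0.12,-0.32,0],[0.24,-0.66,0],[0.38,-1.02,0],[0.52,-1.39,0],[0.66,-1.78,0],[0.8,-2.16,0],[0.94,-2.55,0],[1.09,-2.94,0],[1.22,-3.31,0],[1.36,-3.67,0],[1.48,-4.01,0],[1.6,-4.33,0]],"twist":[0,0,0,0,0,0,0,0,0,0,0,0]}'
python3 -m crank '{"jaw":[1,1,1,1,1,1,1,1,1,1,1,1],"travel":[[0.11,-0.29,0],[0.21,-0.56,0],[0.29,-0.79,0],[0.37,-1,0],[0.43,-1.17,0],[0.48,-1.3,0],[0.52,-1.41,0],[0.55,-1.48,0],[0.57,-1.53,0],[0.57,-1.55,0],[0.58,-1.57,0],[0.58,-1.57,0]],"twist":[0,0,0,0,0,0,0,0,0,0,0,0]}'
python3 - <<'E'
from h import *
s=telemetry.get_state(); print(s["tool_pos"],s["force"])
i=optics.camera_info("wrist")
look(["scale","hook_seat","cheese_pail","cheese_pail_bail_top"])
C=np.array([.554,-.006]);bx=np.array([.906,-.424]);by=np.array([.424,.906])
for cam in ("wrist","side"):
  ii=optics.camera_info(cam)
  for l in ("brie_big","brie_small","wedge","cheese_pail","board"):
    for o in nets.outline_of(cam,l)[:2]:
        if o["conf"]<.4: continue
        z=.045 if l!="board" else .03
        p=plane(ray(ii,cam,o["position"]),z)[:2]-C
        rc=np.argwhere(o["pixels"]); q=np.array([plane(ray(ii,cam,a),z)[:2]-C for a in rc])
        print(cam,l,round(o["conf"],2),"board xy",(p@bx).round(3),(p@by).round(3),"x",(q@bx).min().round(3),(q@bx).max().round(3),"y",(q@by).min().round(3),(q@by).max().round(3))
E
```

```text
clock: 30.37
tool_pos: [0.3942, -0.3056, 0.3411]
tool_rot: [3.141, 0.04, 0.0]
force: [-0.5, 0.2, -7.5]
width: 0.0239
grasp_force: 30.0
clock: 31.37
tool_pos: [0.4161, -0.2411, 0.341]
tool_rot: [3.141, 0.04, 0.0]
force: [0.2, 0.1, -8.2]
width: 0.0236
grasp_force: 30.0
clock: 32.37
tool_pos: [0.4755, -0.0657, 0.341]
tool_rot: [-3.141, -0.041, -0.0]
force: [-0.4, -0.5, -8.2]
width: 0.0241
grasp_force: 30.0
clock: 33.37
tool_pos: [0.497, -0.0042, 0.3409]
tool_rot: [3.141, 0.04, -0.0]
force: [0.2, -0.1, -8.0]
width: 0.0237
grasp_force: 30.0
[ 0.49699541 -0.00421337  0.34092318] [ 0.19374187 -0.0922117  -8.02964586]
scale [4.966e-01 2.000e-04 2.709e-01] 0.0003 [('side', 0.88, [146.0, 249.0]), ('wrist', 0.97, [192.0, 250.0])]
hook_seat [ 0.5053 -0.0043  0.2133] 0.0026 [('side', 0.5, [164.0, 246.0]), ('wrist', 0.56, [172.0, 256.0])]
cheese_pail [ 0.5019 -0.0037  0.083 ] 0.004 [('side', 0.78, [203.0, 251.0]), ('wrist', 0.67, [152.0, 254.0])]
cheese_pail_bail_top [ 0.4247  0.0049 -0.2865] 0.0224 [('side', 0.63, [296.0, 268.0]), ('wrist', 0.71, [170.0, 253.0])]
wrist brie_big 0.89 board xy -0.045 0.128 x -0.074 -0.011 y 0.106 0.163
wrist brie_small 0.88 board xy 0.072 0.043 x 0.047 0.093 y 0.01 0.069
wrist wedge 0.69 board xy 0.051 -0.129 x 0.019 0.079 y -0.168 -0.082
wrist cheese_pail 0.58 board xy -0.065 -0.028 x -0.135 0.007 y -0.098 0.044
wrist board 0.6 board xy 0.021 0.01 x -0.118 0.126 y -0.194 0.193
side brie_big 0.52 board xy -0.031 0.123 x -0.078 0.005 y 0.091 0.166
side brie_small 0.57 board xy 0.077 0.045 x 0.038 0.108 y -0.006 0.075
side cheese_pail 0.89 board xy 0.035 -0.121 x -0.057 0.119 y -0.265 -0.028
side cheese_pail 0.5 board xy -0.165 0.014 x -0.209 -0.123 y -0.042 0.072
side board 0.96 board xy -0.019 0.06 x -0.128 0.121 y -0.191 0.207
```

All clear distances are at least 30 mm and the pail is steady at (0.503, −0.004). I'll lower it, and slow down at touchdown.

```bash
python3 -m crank '{"jaw":[1,1,1,1,1,1,1,1,1,1,1,1],"travel":[[0,0,0.02],[0,0,0.08],[0,0,0.2],[0,0,0.37],[0,0,0.57],[0,0,0.77],[0,0,0.97],[0,0,1.13],[0,0,1.25],[0,0,1.33],[0,0,1.38],[0,0,1.4]],"twist":[0,0,0,0,0,0,0,0,0,0,0,0]}'
python3 -m crank '{"jaw":[1,1,1,1,1,1,1,1,1,1,1,1],"travel":[[0,0,0.02],[0,0,0.04],[0,0,0.06],[0,0,0.08],[0,0,0.1],[0,0,0.12],[0,0,0.14],[0,0,0.16],[0,0,0.18],[0,0,0.21],[0,0,0.24],[0,0,0.28]],"twist":[0,0,0,0,0,0,0,0,0,0,0,0]}'
python3 - <<'E'
from h import *
f=[]
for k in range(3): optics.capture("side"); s=telemetry.get_state(); f.append(s["force"])
print(s["tool_pos"],np.mean(f,0))
look(["scale","hook_seat","cheese_pail","cheese_pail_bail_top"])
E
```

```text
clock: 35.37
tool_pos: [0.497, -0.0041, 0.2848]
tool_rot: [-3.141, -0.04, 0.0]
force: [-0.1, -0.7, -8.1]
width: 0.0235
grasp_force: 30.0
clock: 36.37
tool_pos: [0.4971, -0.0042, 0.2738]
tool_rot: [3.141, 0.04, 0.001]
force: [0.3, 0.3, -5.8]
width: 0.0238
grasp_force: 30.0
[ 0.49701068 -0.00413622  0.2736929 ] [ 0.43562277 -0.51797434 -6.23905273]
scale [0.4973 0.0008 0.201 ] 0.0037 [('side', 0.78, [170.0, 248.0]), ('wrist', 0.56, [194.0, 251.0])]
hook_seat [ 0.4751 -0.0207  0.1636] 0.0331 [('side', 0.57, [183.0, 249.0]), ('wrist', 0.71, [231.0, 282.0])]
cheese_pail [ 0.5033 -0.      0.03  ] 0.0039 [('side', 0.56, [218.0, 251.0]), ('wrist', 0.56, [153.0, 251.0])]
cheese_pail_bail_top [ 0.507  -0.0023  0.1567] 0.0009 [('side', 0.44, [182.0, 247.0]), ('wrist', 0.92, [170.0, 253.0])]
```

```bash
python3 -m crank '{"jaw":[1,1,1,1,1,1,1,1,1,1,1,1],"travel":[[0,0,0.05],[0,0,0.13],[0,0,0.23],[0,0,0.34],[0,0,0.46],[0,0,0.58],[0,0,0.7],[0,0,0.82],[0,0,0.94],[0,0,1.04],[0,0,1.1],[0,0,1.13]],"twist":[0,0,0,0,0,0,0,0,0,0,0,0]}'
python3 - <<'E'
from h import *
f=[]
for k in range(3): optics.capture("side"); s=telemetry.get_state(); f.append(s["force"])
print(s["tool_pos"],np.mean(f,0))
look(["scale","hook_tip","hook_seat","cheese_pail","cheese_pail_bail_top"])
iw=optics.camera_info("wrist"); p=s["tool_pos"]
print("exp bail",proj(iw,"wrist",[p[0]+.007,p[1],.146]).round(1),"tip",proj(iw,"wrist",[p[0]+.014+.005,p[1],p[2]+.0188-.116]).round(1))
E
```

```text
clock: 38.02
tool_pos: [0.4969, -0.0041, 0.2281]
tool_rot: [-3.141, -0.04, 0.001]
force: [0.5, 0.5, -1.4]
width: 0.0238
grasp_force: 30.0
[ 0.49707444 -0.00411489  0.22861462] [ 0.60359162 -0.0326076  -2.20292817]
scale [ 0.5067 -0.0079  0.1492] 0.0118 [('side', 0.61, [182.0, 251.0]), ('wrist', 0.63, [167.0, 256.0])]
hook_tip [ 0.5751 -0.5505 -0.2029] 0.0566 [('side', 0.62, [191.0, 242.0]), ('wrist', 0.61, [147.0, 484.0])]
hook_seat [ 0.5004 -0.0032  0.1319] 0.0026 [('side', 0.53, [189.0, 250.0]), ('wrist', 0.61, [179.0, 254.0])]
cheese_pail [('side', 0.6, [219.0, 250.0])]
cheese_pail_bail_top [ 0.4384  0.0045 -0.2103] 0.0208 [('side', 0.7, [280.0, 265.0]), ('wrist', 0.8, [181.0, 253.0])]
exp bail [180.9 255.3] tip [165.5 255.5]
```

```bash
python3 -m crank '{"jaw":[1,1,1,1,1,1,1,1,1,1,1,1],"travel":[[-0.05,0,0],[-0.15,0,0],[-0.28,0,0],[-0.42,0,0],[-0.56,0,0],[-0.7,0,0],[-0.85,0,0],[-1,0,0],[-1.15,0,0],[-1.3,0,0],[-1.4,0,0],[-1.45,0,0]],"twist":[0,0,0,0,0,0,0,0,0,0,0,0]}'
python3 - <<'E'
from h import *
s=telemetry.get_state(); print(s["tool_pos"],s["force"])
look(["scale","hook_tip","hook_seat","cheese_pail","cheese_pail_bail_top"])
iw=optics.camera_info("wrist"); p=s["tool_pos"]
print("exp bail",proj(iw,"wrist",[.504,-.004,.146]).round(1),"tip",proj(iw,"wrist",[p[0]+.019,p[1],p[2]+.0188-.116]).round(1))
o=nets.outline_of("wrist","cheese_pail")[0]; rc=np.argwhere(o["pixels"]); q=np.array([plane(ray(iw,"wrist",a),.096)[:2] for a in rc]).astype(np.float32); print(o["conf"],cv2.minEnclosingCircle(q))
E
```

```text
clock: 39.77
tool_pos: [0.4384, -0.0056, 0.2286]
tool_rot: [3.141, 0.04, 0.0]
force: [-0.2, 0.0, -1.5]
width: 0.0234
grasp_force: 30.0
[ 0.43844182 -0.0055855   0.22860978] [-0.17234494  0.03326162 -1.46329156]
scale [ 0.4369 -0.0032  0.1545] 0.0021 [('side', 0.54, [184.0, 272.0]), ('wrist', 0.82, [190.0, 252.0])]
hook_tip [ 0.4552 -0.0065  0.1244] 0.0016 [('side', 0.54, [192.0, 266.0]), ('wrist', 0.43, [165.0, 256.0])]
hook_seat [ 0.4447 -0.0072  0.1261] 0.0022 [('side', 0.36, [191.0, 270.0]), ('wrist', 0.61, [175.0, 256.0])]
cheese_pail [ 5.052e-01 -1.000e-04  2.520e-02] 0.004 [('side', 0.71, [219.0, 250.0]), ('wrist', 0.56, [112.0, 252.0])]
cheese_pail_bail_top [ 0.5082 -0.0022  0.164 ] 0.0005 [('side', 0.55, [180.0, 246.0]), ('wrist', 0.81, [115.0, 253.0])]
exp bail [119.1 255.2] tip [166.2 255.5]
0.76 ((0.5067372918128967, -0.0028035473078489304), 0.06089888513088226)
```

Unhooked, and the pail stands upright at (0.505, −0.002) on the board. To lay the scale back it must be tilted 35° again. I'll turn round and nudge the back of its hook against the same board edge.

```bash
python3 -m crank '{"jaw":[1,1,1,1,1,1,1,1,1,1,1,1],"travel":[[0,0,-0.4],[0,0,-1.1],[0,0,-1.9],[0.05,-0.3,-2.3],[0.1,-0.8,-2.3],[0.15,-1.3,-2.3],[0.2,-1.8,-2.3],[0.25,-2.3,-2.3],[0.3,-2.8,-2.3],[0.35,-3.2,-2.3],[0.39,-3.5,-2.3],[0.39,-3.6,-2.3]],"twist":[0,-0.6,-1.6,-2.7,-3.8,-4.9,-6,-7.1,-8.2,-9.3,-10.4,-11.5]}' && python3 -m crank '{"jaw":[1,1,1,1,1,1,1,1,1,1,1,1],"travel":[[0,0,0],[0,0,0],[0,0,0.2],[0,0,0.6],[0,0,1.1],[0,0,1.6],[0,0,2.1],[0,0,2.6],[0,0,3.1],[0,0,3.4],[0,0,3.6],[0,0,3.7]],"twist":[-1.1,-2.2,-3.3,-4.4,-5.5,-6.6,-7.7,-8.8,-9.9,-11,-12,-13]}' && python3 -m crank '{"jaw":[1,1,1,1],"travel":[[0,0,0],[0,0,0],[0,0,0],[0,0,0]],"twist":[-1,-1,-1,-1]}'
python3 - <<'E'
from h import *
s=telemetry.get_state(); T=Ro.from_rotvec(s["tool_rot"]).as_matrix(); p=s["tool_pos"];print(p,"azX",np.degrees(np.arctan2(T[1,0],T[0,0])),s["q"].round(2) if hasattr(s["q"],"round") else s["q"])
look(["scale","hook_tip","hook_seat","scale_grip"])
E=np.array([.4905,.1195]); d=E-p[:2]; print("edge in tool X,Y",d@T[:2,0],d@T[:2,1])
E
```

```text
clock: 41.42
tool_pos: [0.451, 0.1402, 0.3204]
tool_rot: [-2.56, -1.821, 0.0]
force: [0.4, -0.2, -1.5]
width: 0.0236
grasp_force: 30.0
clock: 42.42
tool_pos: [0.4504, 0.1386, 0.1713]
tool_rot: [-0.846, -3.024, 0.001]
force: [-0.2, -0.9, -1.2]
width: 0.0233
grasp_force: 30.0
clock: 42.75
tool_pos: [0.4511, 0.1388, 0.1727]
tool_rot: [0.7, 3.062, 0.0]
force: [-1.0, -0.2, -1.6]
width: 0.0236
grasp_force: 30.0
[0.45108807 0.13881985 0.17271713] azX 154.25931327624957 [ 0.2   0.24  1.87  0.    1.03 -0.92]
scale [0.4501 0.1359 0.0997] 0.0005 [('side', 0.86, [230.0, 262.0]), ('wrist', 0.6, [192.0, 249.0])]
hook_tip [0.4352 0.1479 0.0701] 0.0025 [('side', 0.54, [242.0, 266.0]), ('wrist', 0.46, [164.0, 253.0])]
hook_seat [0.4514 0.1375 0.0633] 0.0113 [('side', 0.44, [243.0, 265.0]), ('wrist', 0.62, [193.0, 255.0])]
scale_grip [0.4576 0.1369 0.1919] 0.0036 [('side', 0.79, [202.0, 259.0]), ('wrist', 0.91, [247.0, 255.0])]
edge in tool X,Y -0.043891630185871375 -0.0002861666289714869
```

```bash
python3 -m crank '{"jaw":[1,1,1,1,1,1,1],"travel":[[0,0,0.3],[0,0,0.7],[0,0,1.0],[-0.1,0,1.05],[-0.3,0,1.05],[-0.5,0,1.05],[-0.65,0,1.05]],"twist":[0,0,0,0,0,0,0]}' && python3 -m crank '{"jaw":[1,1,1,1,1,1,1,1,1,1,1,1],"travel":[[-0.15,0,0],[-0.3,0,-0.02],[-0.45,0,-0.02],[-0.6,0,-0.02],[-0.8,0,0],[-1,0,0.03],[-1.2,0,0.08],[-1.4,0,0.14],[-1.6,0,0.21],[-1.75,0,0.27],[-1.85,0,0.32],[-1.85,0,0.32]],"twist":[0,0,0,0,0,0,0,0,0,0,0,0]}'
python3 - <<'E'
from h import *
s=telemetry.get_state(); T=Ro.from_rotvec(s["tool_rot"]).as_matrix(); p=s["tool_pos"];print(p,s["force"],s["wrist_torque"])
for k in range(2):
    o=look(["scale","hook_tip","hook_seat","scale_grip"])
    g=p.copy(); g[2]+=.0188
    for n,v in o.items():
        d=v-g; print(n,"toolX",(d@T[:,0]).round(4),"Y",(d@T[:,1]).round(4),"down",(d@T[:,2]).round(4))
E
```

```text
clock: 43.83
tool_pos: [0.4761, 0.1271, 0.1314]
tool_rot: [0.695, 3.062, 0.001]
force: [0.0, -0.5, -1.7]
width: 0.0237
grasp_force: 30.0
clock: 44.83
tool_pos: [0.5418, 0.0953, 0.1173]
tool_rot: [-0.695, -3.064, 0.0]
force: [-1.0, 0.4, -0.9]
width: 0.0232
grasp_force: 30.0
[0.54175545 0.09525776 0.11725723] [-1.01497312  0.3533417  -0.86370149] [ 0.24561468  0.19886739 -0.01110196]
scale [0.4986 0.1167 0.055 ] 0.0004 [('side', 0.89, [238.0, 245.0]), ('wrist', 0.87, [140.0, 253.0])]
hook_tip [0.4737 0.1306 0.0407] 0.0014 [('side', 0.55, [246.0, 253.0]), ('wrist', 0.49, [106.0, 255.0])]
hook_seat [0.4818 0.1289 0.2414] 0.0057 [('side', 0.73, [182.0, 246.0]), ('wrist', 0.48, [114.0, 255.0])]
scale_grip [0.5373 0.0967 0.1434] 0.0031 [('side', 0.8, [206.0, 231.0]), ('wrist', 0.58, [234.0, 253.0])]
scale toolX 0.0482 Y 0.0007 down 0.0811
hook_tip toolX 0.0766 Y 0.0025 down 0.0953
hook_seat toolX 0.0687 Y 0.0044 down -0.1054
scale_grip toolX 0.0046 Y -0.0006 down -0.0073
scale [0.4989 0.1161 0.0589] 0.0011 [('side', 0.75, [236.0, 245.0]), ('wrist', 0.93, [143.0, 254.0])]
hook_tip [0.4837 0.1341 0.0771] 0.0128 [('side', 0.51, [236.0, 244.0]), ('wrist', 0.78, [104.0, 256.0])]
hook_seat [0.4724 0.1285 0.0302] 0.0059 [('side', 0.57, [248.0, 256.0]), ('wrist', 0.73, [113.0, 256.0])]
scale_grip [('side', 0.6, [208.0, 228.0])]
scale toolX 0.0477 Y 0.0003 down 0.0772
hook_tip toolX 0.0691 Y 0.01 down 0.059
hook_seat toolX 0.0769 Y 0.0001 down 0.1059
```

The wrist pixels of scale, tip and grip match those just after extraction (142/105/234), so the tilt is back to about 35°. Back off, rise, and go to the entry pose over the rest.

```bash
python3 -m crank '{"jaw":[1,1,1,1,1,1,1,1],"travel":[[0.15,0,-0.1],[0.3,0,-0.3],[0.35,0,-0.8],[0.35,0,-1.5],[0.35,0,-2.2],[0.35,0,-2.8],[0.35,0,-3.15],[0.35,0,-3.15]],"twist":[0,0,0,0,0,0,0,0]}' && python3 -m crank '{"jaw":[1,1,1,1,1,1,1,1,1,1,1,1],"travel":[[0.1,0.1,0],[0.4,0.3,0],[0.8,0.6,0],[1.2,0.9,0],[1.7,1.2,0],[2.2,1.6,0],[2.7,2,0],[3.2,2.3,0],[3.6,2.6,0],[4,2.9,0],[4.2,3.05,0],[4.28,3.12,0]],"twist":[1,2,3,4,5.1,6.2,7.3,8.4,9.5,10.6,11.6,12.6]}' && python3 -m crank '{"jaw":[1,1,1,1],"travel":[[0,0,0],[0,0,0],[0,0,0],[0,0,0]],"twist":[0,0,0,0]}'
python3 - <<'E'
from h import *
s=telemetry.get_state(); T=Ro.from_rotvec(s["tool_rot"]).as_matrix(); p=s["tool_pos"];print(p,"azX",np.degrees(np.arctan2(T[1,0],T[0,0])))
for k in range(2): look(["scale","hook_tip","hook_seat","scale_grip"])
tgt=np.array([.4283,.2845,.1621]); print("to pre, units",(T.T@(tgt-p)/.04).round(3))
E
```

```text
clock: 46.5
tool_pos: [0.5295, 0.1021, 0.2476]
tool_rot: [0.693, 3.058, 0.003]
force: [0.1, 0.1, -1.4]
width: 0.0239
grasp_force: 30.0
clock: 47.5
tool_pos: [0.4263, 0.2892, 0.2429]
tool_rot: [-2.43, -1.991, 0.002]
force: [0.5, -0.9, -1.9]
width: 0.0239
grasp_force: 30.0
clock: 47.83
tool_pos: [0.428, 0.2876, 0.2435]
tool_rot: [2.425, 1.997, -0.001]
force: [-0.8, -0.6, -2.2]
width: 0.0234
grasp_force: 30.0
[0.42795676 0.28764937 0.24348997] azX 78.96132342614823
scale [0.4338 0.335  0.1941] 0.0007 [('side', 0.95, [258.0, 258.0]), ('wrist', 0.97, [143.0, 251.0])]
hook_tip [0.4402 0.366  0.168 ] 0.0014 [('side', 0.52, [278.0, 254.0]), ('wrist', 0.58, [104.0, 252.0])]
hook_seat [0.4366 0.3598 0.4349] 0.0056 [('side', 0.69, [159.0, 256.0]), ('wrist', 0.65, [115.0, 259.0])]
scale_grip [0.4268 0.2846 0.2546] 0.0009 [('side', 0.72, [219.0, 264.0]), ('wrist', 0.88, [232.0, 252.0])]
scale [0.4363 0.3364 0.1902] 0.001 [('side', 0.57, [260.0, 256.0]), ('wrist', 0.77, [141.0, 252.0])]
hook_tip [0.4426 0.3649 0.1704] 0.0005 [('side', 0.44, [277.0, 252.0]), ('wrist', 0.72, [106.0, 253.0])]
hook_seat [0.443  0.358  0.1513] 0.0003 [('side', 0.5, [281.0, 253.0]), ('wrist', 0.74, [113.0, 256.0])]
scale_grip [0.4276 0.2849 0.2532] 0.0015 [('side', 0.57, [220.0, 263.0]), ('wrist', 0.8, [232.0, 253.0])]
to pre, units [-0.075  0.024  2.035]
```

```bash
python3 -m crank '{"jaw":[1,1,1,1,1,1,1,1],"travel":[[-0.08,0.02,0.3],[-0.08,0.02,0.7],[-0.08,0.02,1.1],[-0.08,0.02,1.5],[-0.08,0.02,1.8],[-0.08,0.02,2.0],[-0.08,0.02,2.03],[-0.08,0.02,2.03]],"twist":[0,0,0,0,0,0,0,0]}' && python3 -m crank '{"jaw":[1,1,1,1,1,1,1,1,1,1],"travel":[[-0.1,0,0.07],[-0.25,0,0.17],[-0.4,0,0.27],[-0.55,0,0.37],[-0.7,0,0.47],[-0.85,0,0.58],[-0.95,0,0.64],[-1.02,0,0.69],[-1.05,0,0.71],[-1.05,0,0.71]],"twist":[0,0,0,0,0,0,0,0,0,0]}'
python3 - <<'E'
from h import *
s=telemetry.get_state(); T=Ro.from_rotvec(s["tool_rot"]).as_matrix(); p=s["tool_pos"];print(p,s["force"],s["wrist_torque"])
for k in range(2): look(["scale","hook_tip","hook_seat","scale_grip"])
print("to final",(T.T@(np.array([.4175,.2296,.124])-p)/.04).round(3))
E
```

```text
clock: 49.5
tool_pos: [0.4281, 0.2848, 0.1625]
tool_rot: [-2.427, -1.995, 0.0]
force: [1.1, -1.0, -2.0]
width: 0.0236
grasp_force: 30.0
clock: 50.33
tool_pos: [0.4199, 0.2434, 0.134]
tool_rot: [-2.427, -1.995, 0.0]
force: [-0.2, -0.1, -1.9]
width: 0.0236
grasp_force: 30.0
[0.41993789 0.2434125  0.13404268] [-0.15980383 -0.12523068 -1.89191254] [-0.09851474 -0.03925156  0.04913789]
scale [0.4286 0.2905 0.0732] 0.0002 [('side', 0.95, [284.0, 264.0]), ('wrist', 0.6, [142.0, 253.0])]
hook_tip [0.4687 0.2826 0.138 ] 0.0797 [('side', 0.5, [294.0, 258.0]), ('wrist', 0.74, [251.0, 400.0])]
hook_seat [0.4318 0.3122 0.0489] 0.0036 [('side', 0.56, [298.0, 263.0]), ('wrist', 0.78, [114.0, 256.0])]
scale_grip [0.4191 0.2356 0.1336] 0.0008 [('side', 0.82, [248.0, 270.0]), ('wrist', 0.87, [231.0, 256.0])]
scale [('side', 0.63, [285.0, 266.0])]
hook_tip [0.4307 0.3215 0.0549] 0.0049 [('side', 0.75, [300.0, 264.0]), ('wrist', 0.79, [104.0, 254.0])]
hook_seat [0.4344 0.3142 0.0421] 0.0006 [('side', 0.52, [301.0, 260.0]), ('wrist', 0.76, [112.0, 255.0])]
scale_grip [0.4159 0.2346 0.1369] 0.001 [('side', 0.82, [246.0, 272.0]), ('wrist', 0.56, [235.0, 252.0])]
to final [-0.351  0.007  0.251]
```

No contact so far (force = scale weight). Final slow insertion.

```bash
python3 -m crank '{"jaw":[1,1,1,1,1,1,1,1,1,1],"travel":[[-0.06,0,0.04],[-0.12,0,0.08],[-0.18,0,0.12],[-0.24,0,0.16],[-0.29,0,0.2],[-0.33,0,0.23],[-0.35,0,0.25],[-0.35,0,0.25],[-0.35,0,0.25],[-0.35,0,0.25]],"twist":[0,0,0,0,0,0,0,0,0,0]}'
python3 - <<'E'
from h import *
f=[]
for k in range(4): optics.capture("wrist"); s=telemetry.get_state(); f.append(np.r_[s["force"],s["wrist_torque"]])
print(s["tool_pos"],np.mean(f,0).round(2))
for k in range(2): look(["scale","hook_tip","hook_seat","scale_grip"])
E
```

```text
clock: 52.17
tool_pos: [0.4173, 0.2301, 0.1242]
tool_rot: [-2.427, -1.995, -0.001]
force: [0.4, 1.6, -1.1]
width: 0.0234
grasp_force: 30.0
[0.41735024 0.22999473 0.12421436] [-0.04  1.7  -1.    0.38 -0.08 -0.03]
scale [0.4233 0.2802 0.0717] 0.0011 [('side', 0.93, [281.0, 267.0]), ('wrist', 0.8, [139.0, 251.0])]
hook_tip [0.4316 0.3091 0.0617] 0.0006 [('side', 0.39, [293.0, 262.0]), ('wrist', 0.59, [103.0, 253.0])]
hook_seat [0.429  0.2992 0.0277] 0.0022 [('side', 0.39, [300.0, 264.0]), ('wrist', 0.77, [114.0, 254.0])]
scale_grip [0.4163 0.227  0.138 ] 0.0005 [('side', 0.91, [244.0, 271.0]), ('wrist', 0.97, [234.0, 253.0])]
scale [0.4212 0.2803 0.0758] 0.0036 [('side', 0.59, [280.0, 269.0]), ('wrist', 0.97, [139.0, 251.0])]
hook_tip [0.4317 0.3086 0.0552] 0.0025 [('side', 0.61, [295.0, 263.0]), ('wrist', 0.75, [103.0, 256.0])]
hook_seat [0.4304 0.2997 0.0362] 0.0032 [('side', 0.4, [298.0, 264.0]), ('wrist', 0.58, [113.0, 257.0])]
scale_grip [0.4137 0.2298 0.1421] 0.0027 [('side', 0.57, [243.0, 274.0]), ('wrist', 0.71, [231.0, 252.0])]
```

Light contact with the back board (1.7 N), and the side-camera pixels equal the starting ones. I'll ease it down 1 mm, release and rise.

```bash
python3 -m crank '{"jaw":[1,1,1,0.8,0.5,0.2,0,-0.2,-0.4,-0.6,-0.8,-1],"travel":[[-0.01,0,0.02],[-0.01,0,0.03],[-0.01,0,0.03],[-0.01,0,0.03],[-0.01,0,0.03],[-0.01,0,0.03],[-0.01,0,0.03],[-0.01,0,0.03],[-0.01,0,0.03],[-0.01,0,0.03],[-0.01,0,0.03],[-0.01,0,0.03]],"twist":[0,0,0,0,0,0,0,0,0,0,0,0]}'
python3 -m crank '{"jaw":[-1,-1,-1,-1,-1,-1,-1,-1],"travel":[[0,0,0],[0,0,0],[0,0,0],[0,0,0],[0,0,0],[0,0,0],[0,0,0],[0,0,0]],"twist":[0,0,0,0,0,0,0,0]}'
python3 - <<'E'
from h import *
s=telemetry.get_state(); print(s["width"],s["force"])
for k in range(2): look(["scale","hook_seat","scale_grip"])
E
```

```text
clock: 54.37
tool_pos: [0.4172, 0.2294, 0.1229]
tool_rot: [2.427, 1.995, -0.0]
force: [-1.2, 0.4, 0.5]
width: 0.0652
grasp_force: 0.0
clock: 55.03
tool_pos: [0.4172, 0.2295, 0.1229]
tool_rot: [2.427, 1.995, -0.0]
force: [0.0, -0.9, -0.1]
width: 0.0925
grasp_force: 0.0
0.09252118620299522 [ 0.02639732 -0.93125223 -0.07029092]
scale [0.4222 0.2769 0.0659] 0.0029 [('side', 0.85, [281.0, 268.0]), ('wrist', 0.9, [141.0, 252.0])]
hook_seat [0.4345 0.3007 0.0382] 0.0 [('side', 0.57, [297.0, 261.0]), ('wrist', 0.75, [111.0, 258.0])]
scale_grip [0.4156 0.2242 0.1297] 0.0003 [('side', 0.91, [246.0, 272.0]), ('wrist', 0.8, [232.0, 254.0])]
scale [0.4272 0.2793 0.0768] 0.0013 [('side', 0.91, [279.0, 264.0]), ('wrist', 0.63, [140.0, 253.0])]
hook_seat [('wrist', 0.71, [245.0, 408.0])]
scale_grip [0.413  0.2268 0.1356] 0.0035 [('side', 0.84, [244.0, 274.0]), ('wrist', 0.87, [231.0, 254.0])]
```

Released and seated. I'll rise clear and do a final check.

```bash
python3 -m crank '{"jaw":[-1,-1,-1,-1,-1,-1,-1,-1,-1,-1],"travel":[[0,0,-0.15],[0,0,-0.4],[0,0,-0.9],[0,0,-1.5],[0,0,-2.2],[0,0,-2.9],[0,0,-3.6],[0,0,-4.2],[0,0,-4.41],[0,0,-4.41]],"twist":[0,0,0,0,0,0,0,0,0,0]}'
python3 - <<'E'
from h import *
look(["scale","hook_seat","scale_grip","cheese_pail","cheese_pail_bail_top","round_cheese"])
i=optics.camera_info("wrist")
o=nets.outline_of("wrist","scale")[0]; rc=np.argwhere(o["pixels"]); pts=np.array([plane(ray(i,"wrist",p),.1)[:2] for p in rc]).astype(np.float32)*1000
print(o["conf"],cv2.minAreaRect(pts))
isd=optics.camera_info("side")
for l in ["round_cheese","tealight","pepper_mill","brie_big","brie_small","wedge","muffin_pail","sugar_jar","cheese_pail"]:
    print(l,[(round(x["conf"],2),np.round(x["position"]).tolist()) for x in nets.spot_point("side",l)[:3]])
E
```

```text
clock: 56.67
tool_pos: [0.4178, 0.2298, 0.3017]
tool_rot: [2.426, 1.994, 0.006]
force: [-0.1, 0.1, -0.2]
width: 0.0926
grasp_force: 0.0
scale [('wrist', 0.58, [127.0, 249.0])]
hook_seat [0.4333 0.3046 0.0439] 0.0038 [('side', 0.44, [297.0, 263.0]), ('wrist', 0.49, [108.0, 257.0])]
scale_grip [0.4158 0.2305 0.1437] 0.0016 [('side', 0.63, [243.0, 271.0]), ('wrist', 0.88, [173.0, 252.0])]
cheese_pail [ 5.018e-01 -5.000e-04  2.380e-02] 0.0023 [('side', 0.73, [220.0, 251.0]), ('wrist', 0.96, [271.0, 324.0])]
cheese_pail_bail_top [0.4972 0.0245 0.1752] 0.003 [('side', 0.65, [182.0, 248.0]), ('wrist', 0.68, [313.0, 338.0])]
round_cheese [0.3786 0.2705 0.3874] 0.0728 [('side', 0.67, [178.0, 325.0]), ('wrist', 0.42, [273.0, 328.0])]
0.68 ((506.1261291503906, -2.121826171875), (4.605522155761719, 129.27279663085938), 3.477982521057129)
round_cheese [(0.67, [178.0, 325.0]), (0.65, [192.0, 320.0]), (0.5, [159.0, 255.0])]
tealight [(0.95, [241.0, 277.0])]
pepper_mill [(0.95, [219.0, 293.0]), (0.58, [298.0, 261.0]), (0.36, [181.0, 245.0])]
brie_big [(0.78, [242.0, 218.0]), (0.27, [219.0, 252.0])]
brie_small [(0.5, [218.0, 207.0])]
wedge [(0.69, [218.0, 292.0]), (0.64, [192.0, 241.0])]
muffin_pail [(0.7, [280.0, 263.0]), (0.58, [158.0, 256.0])]
sugar_jar [(0.69, [171.0, 212.0])]
cheese_pail [(0.73, [220.0, 251.0])]
```

```bash
python3 -c "
from cell import workorder
print(workorder.hand_in())"
```

```text
the job is handed in; nothing more can be done
None
```

The job is handed in at about 57 s: the pail (0.54 kg) was lifted about 2 cm on the scale, held still for 4 s and set down upright in the empty part of the nearer board, and the scale is back in its rest; by my measurements the scale hung about 2–3° off plumb during the hold, and nothing else had moved.

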